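Lay two seasoning jars in the sloping rack, feet against the cleat

ROBOT

A 7-joint arm with a two-finger parallel gripper is mounted at the origin on a cart in front of the work surface, level with it; the furniture and walls round the work are solid. World frame = base frame: x ahead of the robot, y to its left, z up, the work surface at z = 0. Lengths are in m, angles in rad, forces in N, time in s.
With the tool pointing down it reaches from about 0.4 to 0.875 m from the base axis. Payload 19.3 kg.
Tool frame: the origin (TCP) lies at the very end of the fingers, on their centre line; the grasp point (between the pads) lies 19 mm behind it; z points along the fingers, y is the line along which they close (so a half turn about z gives the same grasp; the last joint's range is limited). The gripper opens to 85 mm and grips with 20 to 120 N. Pads are 22 mm wide; open, the fingers measure 114 mm over their backs; the gripper's body (76 mm by 85 mm) begins 54 mm behind the grasp point. The pads swing forward as they close: fully open they stand 13 mm farther back than shut.
Start: joints at [1.061, 0.521, -0.036, 1.599, 0.021, 1.021, -0.113], TCP at [0.266, -0.566, 0.231] pointing down, gripper open.
Joint ranges: [-2.91, 2.91], [-0.3, 2.13], [-1.5, 1.42], [0.17, 2.43], [-1.26, 4.41], [0.16, 1.93], [-2.52, 2.52]. Speed limits (rad/s): [1.89, 1.89, 2.39, 2.39, 3.01, 3.01, 3.01].

INTERFACE

Orientations are given as [roll, pitch, yaw] about the fixed x, y, z axes, in that order (R = Rz(yaw) Ry(pitch) Rx(roll)).
In Python, from workcell import bot gives the robot as it stands. The module is installed in compiled form; this text tells all that it offers.
- The arm moves only by the tool apply_moves, never from a script. Its arguments are lists of equal length, an entry for each row: "claw": the finger opening in m, from 0 to 0.0854; "xyz": the shift along the tool's x, y, z in m, a list of three; "twist": the turn, a rotation vector about the tool's x, y, z in rad, a list of three. A call has 1 to 20 rows; each row shifts and turns the commanded pose from where the row before left it, along the tool's axes as they then stand; what a row does not reach is not made up. A row lasts 1/10 s, in which the tool goes at most 50 mm and 8.59 degrees, less where a joint would pass 70% of its speed; a pose out of reach is approached as far as the arm can. A call with a gripper value outside its range is refused whole. The fingers move at their own pace and stop on an object; "force" is the grip in N (left out, the last holds). Time passes only in rows, so rows that do not move let the fingers close. It gives the time, the measured TCP pose, the force, the opening and the grip force at its end, in the units of the state.
- bot.observe(): the state, without advancing time (a new reading comes with each control period).
- bot.grab_frame(name): name is "side" or "top" or "wrist"; returns a dict with "img" (400x640x3 uint8, red, green, blue), "vfov" (degrees; the focal length in pixels is half the picture's height over the tangent of half this angle, whatever the lens; pixels are square), "cx", "cy" (the principal point, pixels), "view" (4x4, takes a point from world to camera coordinates). Camera axes: x right, y up, looking along -z (the intrinsics and any distortion apply to the point x, -y, -z); pixel columns grow to the right and rows downward; lengths in m; the calibration is good to about 2 mm. The wrist camera is an equidistant fisheye: a pixel r from the principal point sees the ray r / f radians off the axis. A picture is of the moment at which its call begins. There is no depth.
- bot.job_done(): hands the job in; it is judged then, once.
Trained networks look in the newest picture that a camera, given by its name, has taken for a name from the list of things; names that differ only in an ending like _2 or _b are one class to them, and where a whole thing is asked for, a point or a joint stands for the part that bears it (a point fixed in the world has none). Each returns a list of dicts, best first, with "score" (0 to 1); they miss things now and then, are a little off and sometimes report something else, mostly with a low value. They report only what shows in the picture. A call takes as long as a camera call. They do not tell look-alikes from the thing itself.
- bot.find_in(camera, query): "position" ([x, y, z] in m, in world coordinates, good to about 4 mm: the middle of the surface that is visible of it).
The state is a dict: "clock": time; "qpos": joint angles; "qd": joint speeds; "joint_efforts": joint torques, N m; "position": TCP position; "tool_rot": TCP orientation; "force": force on the tool from outside, world axes, zero at the start; "moment": the same for the moment, N m; "grip_width": finger opening in m; "finger_force": force on a finger pad.
Only numpy, scipy, OpenCV 4.12 (cv2) and the standard library are available. Lean on these libraries where they do the work, as an engineer would, in place of code of your own. Each camera call takes 0.05 s, during which the arm holds its last target. There are 200 camera calls.

TASK

Put the two jars that stand on the worktop away in the sloping bamboo rack: lay the slim spice jar and the squat jar each in the empty channel of its own width, lid uphill, with its foot resting squarely against the cleat along the rack's low edge so that it cannot slide off. Set them down rather than dropping them or knocking them over, and leave the jar that already lies in the rack and the other things on the worktop where they are.

Things in the scene. Friction and masses are not known exactly. Their poses are not given: they have to be found in the camera images.
- slim_jar: loose slim spice jar, a plain cylinder 41 mm in diameter and 105 mm tall with the lid, glass with a dark lid, 0.11 kg give or take a third, standing upright at the start. Origin: centre of its underside; z runs along its axis to the lid
- slim_jar_lid (a point): centre of the top of the slim jar's lid, 105 mm along its axis from the underside
- squat_jar: loose squat glass jar with a screw lid, round, 59 mm in diameter at the body and 86 mm tall with the lid (the lid, the top 11 mm, is 56 mm across), 0.25 kg give or take a third, standing upright at the start. Origin: centre of its underside; z runs along its axis to the lid
- squat_jar_lid (a point): centre of the top of the squat jar's lid, 86 mm along its axis from the underside
- rack: fixed bamboo rack with darker cleat and rails, plinth 100 (x) by 280 mm (y); origin: centre of its underside; x uphill (level), z up. Three channels side by side, deck rising 40 degrees towards +x; end cheeks 85 mm high. Along the low edge a cleat 9 mm thick, 12.5 mm proud of the deck. The deck ends 56 mm above the cleat, so lid ends overhang in open air. Friction may hold a jar uphill of the cleat
- bay_narrow: the narrower of the two empty channels, for the slim jar: 45 mm wide between two rails 7 mm wide, 20 mm proud and 38 mm long from the cleat upward. Origin: centre of the channel's underside, 12 mm above the worktop; x uphill (level), y across, z up. The cleat's inner face meets the deck at x = -46, z = 28 mm of this frame. Which neighbour is which changes; middles lie 84 mm apart
- bay_narrow_foot (a point): where the centre of the slim jar's underside belongs: on the middle line of the narrow empty channel, 20.4 mm off its deck, in the plane of the cleat's inner face
- bay_narrow_lid (a point): where the centre of the slim jar's lid top belongs: 105 mm uphill of bay_narrow_foot, parallel to the deck
- bay_wide: the wider empty channel, for the squat jar: 60 mm wide between two rails 7 mm wide, 20 mm proud and 38 mm long from the cleat upward. Origin: centre of the channel's underside, 12 mm above the worktop; x uphill (level), y across, z up. The cleat's inner face meets the deck at x = -46, z = 28 mm of this frame. Which neighbour is which changes; middles lie 84 mm apart
- bay_wide_foot (a point): where the centre of the squat jar's underside belongs: on the middle line of the wide channel, about 29.7 mm off its deck, in the plane of the cleat's inner face
- bay_wide_lid (a point): where the centre of the squat jar's lid top belongs: 86 mm uphill of bay_wide_foot, parallel to the deck
- racked_jar: a spice jar like the slim one (41 by 105 mm, loose) that already lies in the third channel, foot against the cleat; it stays there. Origin: centre of its underside, z along its axis to the lid
- flat_tin: loose flat tin, 86 mm across and 40 mm high, a bystander at the back; origin: centre of its underside
- yoghurt_pot: loose yoghurt pot, 72 mm across and 71 mm high, a bystander at the back; origin: centre of its underside
Things that resemble listed ones, but are neither listed nor needed, are in the scene too. There is more than one size of the squat_jar; the job needs the middle-sized.

How it is judged:
By the outcome, as a careful person would: the job done as asked, in the order asked, and still so for the second after the job is handed in, with the robot touching nothing.
It also fails if it takes over 58 s, if anything falls off the work surface, if the arm or the gripper's body presses on something with over 40 N, if the wrist force passes 120 N, or if a joint passes its speed limit or range.

## Working session

There is one attempt and no reset: what is moved stays moved. The work goes in short steps, Python scripts to look and compute and a tool call to move; the robot and the scene stay as the last step left them, time stands still between calls to the robot, and variables do not carry over. Pictures are saved under pics/ and viewed, at most 10 in all, crops included, and the job is handed in when it is done.

Besides the shell and the picture viewer there is one more tool, called in YAML: its name, and indented under it one key for each argument. apply_moves: Moves the arm, as the interface text tells. Its arguments: {"type":"object","properties":{"claw":{"type":"array"},"xyz":{"type":"array"},"twist":{"type":"array"},"force":{"type":"number"}},"required":["claw","xyz","twist"]}

```bash
mkdir -p pics; python3 - <<'E'
from workcell import bot
import cv2,numpy as np
np.set_printoptions(precision=4,suppress=True)
for c in ["side","top"]:
    f=bot.grab_frame(c); cv2.imwrite(f"pics/{c}0.png",f["img"][:,:,::-1])
    print(c,f["vfov"],f["cx"],f["cy"],f["img"].shape); print(np.array(f["view"]))
    for q in ["slim_jar","squat_jar","slim_jar_lid","squat_jar_lid","rack","bay_narrow","bay_wide","bay_narrow_foot","bay_wide_foot","racked_jar","flat_tin","yoghurt_pot"]:
        print(q,[(np.round(d["position"],4).tolist(),round(d["score"],2)) for d in bot.find_in(c,q)][:4])
print(bot.observe())
E
```

```text
side 53.46799743566471 324.020488840223 196.28387490899578 (400, 640, 3)
[[-0.8986 -0.4386 -0.0095  0.4877]
 [ 0.263  -0.5559  0.7886 -0.2865]
 [-0.3511  0.7061  0.6149 -0.6708]
 [ 0.      0.      0.      1.    ]]
slim_jar [([0.432, -0.1786, 0.0663], 0.58)]
squat_jar [([0.4976, -0.3099, 0.0584], 0.91), ([0.6157, 0.0144, 0.0828], 0.82), ([0.4027, -0.3033, 0.0359], 0.8), ([0.4461, -0.0005, 0.0612], 0.49)]
slim_jar_lid [([0.4329, -0.1764, 0.0657], 0.89)]
squat_jar_lid [([0.6187, 0.0126, 0.0826], 0.79), ([0.4084, -0.2979, 0.0368], 0.78), ([0.5007, -0.3141, 0.0591], 0.59)]
rack [([0.4942, 0.1887, 0.0112], 0.92), ([0.4492, -0.0, 0.0634], 0.25)]
bay_narrow [([0.4952, 0.1899, 0.0096], 0.61), ([0.4462, -0.0025, 0.0612], 0.59)]
bay_wide [([0.4566, 0.0815, 0.0589], 0.73)]
bay_narrow_foot [([0.4458, -0.0007, 0.0623], 0.77), ([0.4612, 0.0861, 0.0598], 0.72), ([0.4971, 0.1895, 0.013], 0.39)]
bay_wide_foot [([0.4591, 0.0865, 0.0572], 0.81)]
racked_jar [([0.4714, 0.1732, 0.1014], 0.71)]
flat_tin [([0.6457, -0.3078, 0.0409], 0.63)]
yoghurt_pot [([0.7179, -0.1022, 0.0687], 0.66)]
top 50.93397491743514
[... 736 characters left out ...]
], 0.39), ([0.6525, -0.322, 0.0359], 0.23)]
racked_jar [([0.4873, 0.1618, 0.1104], 0.58)]
flat_tin [([0.6507, -0.3188, 0.0362], 0.88)]
yoghurt_pot [([0.7119, -0.1028, 0.0701], 0.7)]
{'clock': 1.3, 'qpos': array([ 1.0608,  0.5214, -0.0363,  1.5995,  0.0212,  1.0211, -0.1128]), 'qd': array([ 0.0003,  0.0002,  0.0001,  0.0012, -0.0015, -0.0007, -0.0002]), 'joint_efforts': array([  0.1405, -92.6676,   2.0818, -37.1871,   0.0286,   0.0017,
        -0.    ]), 'position': array([ 0.2661, -0.5655,  0.2313]), 'tool_rot': array([-3.1416,  0.    ,  0.4398]), 'force': array([ 0.1549, -0.1849, -0.1748]), 'moment': array([ 0.0209,  0.0201, -0.0141]), 'finger_force': 0.0, 'grip_width': 0.08499837661193438}
```

View pics/side0.png

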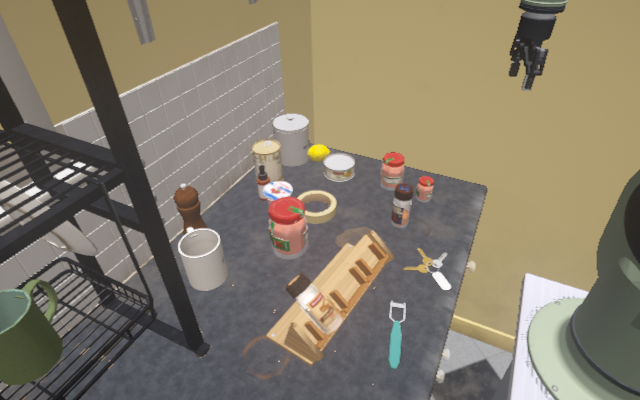

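View pics/top0.png

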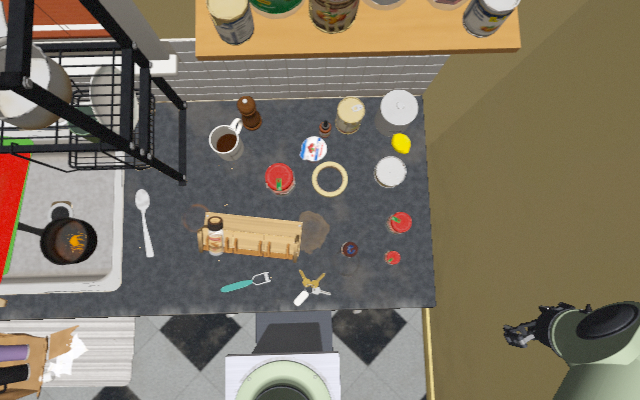

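The pictures show the rack with its low edge towards the robot. The racked jar is at the left end (top px 215,237), the wide empty bay is in the middle and the narrow one at the right end. The standing slim jar is at top px (349,249). There are three red-lidded jars: big at (280,179), middle at (400,222) and small at (392,257). The middle one, near (0.505,-0.327) with its top at z≈0.086, matches the 86 mm height.

Next I'll fit the rack pose.

```bash
cat > h.py <<'E'
import numpy as np,cv2
from workcell import bot
np.set_printoptions(precision=4,suppress=True)
def proj(f,P):
    P=np.atleast_2d(P); V=np.array(f["view"]); c=P@V[:3,:3].T+V[:3,3]
    F=200/np.tan(np.radians(f["vfov"])/2); x,y,z=c[:,0],-c[:,1],-c[:,2]
    return np.c_[f["cx"]+F*x/z,f["cy"]+F*y/z]
E
python3 - <<'E'
import cv2,numpy as np
t=cv2.imread("pics/top0.png")[200:270,190:310]; s=cv2.imread("pics/side0.png")[225:365,260:400]
cv2.imwrite("pics/tc.png",cv2.resize(t,None,fx=6.5,fy=6.5,interpolation=cv2.INTER_CUBIC))
cv2.imwrite("pics/sc.png",cv2.resize(s,None,fx=4.2,fy=4.2,interpolation=cv2.INTER_CUBIC))
E
```

```text
(no output)
```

View pics/tc.png

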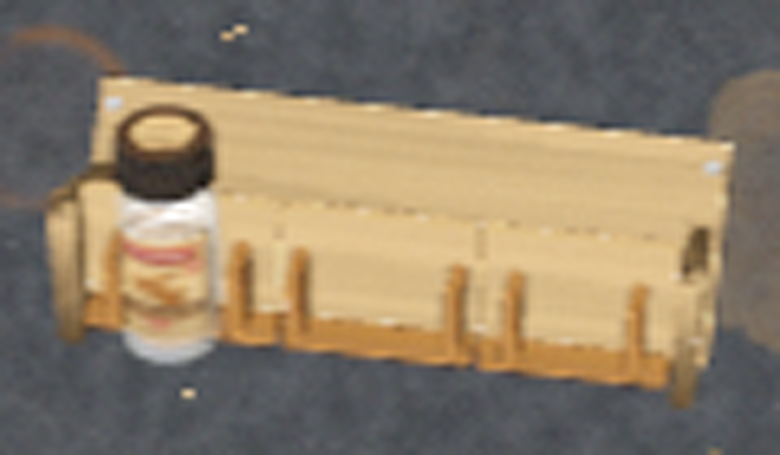

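View pics/sc.png

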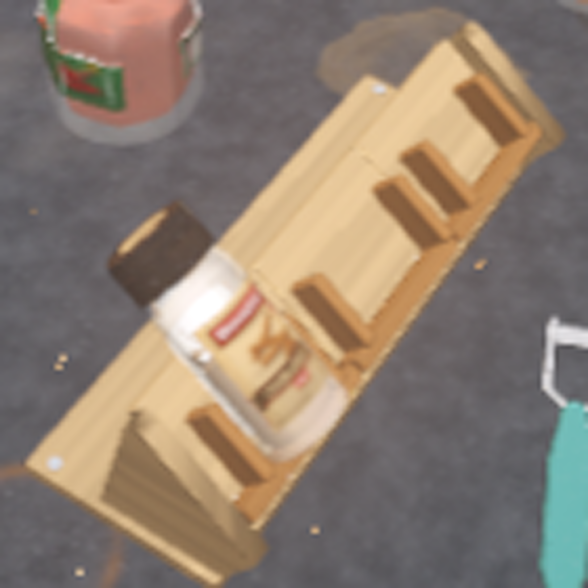

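```bash
python3 - <<'E'
from h import *
from scipy.optimize import least_squares
F={c:bot.grab_frame(c) for c in("top","side")}
c4,s4=np.cos(np.radians(40)),np.sin(np.radians(40))
def deck(a,n,y): return [-.046+a*c4-n*s4,y,.012+.028+a*s4+n*c4]
T=lambda u,v:(190+u/6.5,200+v/6.5); S=lambda u,v:(260+u/4.2,225+v/4.2)
obs=[("top",[.05,.14,.012],T(103,78)),("top",[.05,-.14,.012],T(733,143)),("side",[.05,-.14,.012],S(367,73)),("side",[.05,.14,.012],S(28,463)),("side",[-.05,.14,.012],S(222,583))]
ys=[-.11,-.058,-.0335,.0335,.058]
for y,u,v in zip(ys,[637,514,457,299,240],[287,272,267,250,242]): obs.append(("top",deck(.038,.01,y),T(u,v+6)))
# side: rail top uphill edge middles (upper end top) 
for y,u,v in zip(ys+[.11],[478,424,393,315,0,208],[78,148,185,280,0,408]):
    if u: obs.append(("side",deck(.038,.018,y),S(u,v)))
def W(p,P):
    c,s=np.cos(p[2]),np.sin(p[2]);P=np.array(P); return [p[0]+c*P[0]-s*P[1],p[1]+s*P[0]+c*P[1],P[2]]
def res(p): return np.concatenate([(proj(F[c],W(p,P))[0]-uv) for c,P,uv in obs])
r=least_squares(res,[.5,.085,-.1],loss="soft_l1"); print(r.x); print(r.fun.reshape(-1,2))
for cam in("top","side"):
    sub=[o for o in obs if o[0]==cam]
    q=least_squares(lambda p:np.concatenate([(proj(F[c],W(p,P))[0]-uv) for c,P,uv in sub]),r.x,loss="soft_l1"); print(cam,q.x)
p=r.x
for nm,y,rad,L in(("narrow",-.084,.0204,.105),("wide",0,.0297,.086),("racked",.084,.0204,.105)):
    print(nm,np.array([W(p,deck(a,rad,y)) for a in(0,.06,.07,L)]))
np.save("rack.npy",p)
E
```

```text
[ 0.4875  0.078  -0.1334]
[[-0.5868 -0.1695]
 [-0.8269 -0.0877]
 [-0.5582 -0.1982]
 [-0.7342 -0.4539]
 [-1.1535  0.1131]
 [-0.3532  0.9012]
 [-0.4853  1.2128]
 [-0.6893  1.042 ]
 [-0.9053  1.0884]
 [-0.7904  1.3804]
 [-0.3659 -1.1417]
 [-0.2875 -1.814 ]
 [ 0.6705 -2.5843]
 [ 0.1869 -1.3533]
 [ 0.7899 -0.6971]]
top [ 0.4898  0.0762 -0.135 ]
side [ 0.4863  0.0797 -0.1386]
narrow [[ 0.4177  0.0026  0.0556]
 [ 0.4633 -0.0035  0.0942]
 [ 0.4709 -0.0045  0.1006]
 [ 0.4974 -0.0081  0.1231]]
wide [[0.423  0.0867 0.0628]
 [0.4685 0.0806 0.1013]
 [0.4761 0.0795 0.1077]
 [0.4883 0.0779 0.118 ]]
racked [[0.4401 0.1691 0.0556]
 [0.4856 0.163  0.0942]
 [0.4932 0.162  0.1006]
 [0.5198 0.1584 0.1231]]
```

```bash
cat >> h.py <<'E'
from scipy.spatial.transform import Rotation as Ro
def pose(o=None):
    o=o or bot.observe(); return Ro.from_euler("xyz",o["tool_rot"]).as_matrix(),np.array(o["position"])
def tool(yaw,th): # th: forward tilt from straight down
    return Ro.from_euler("z",yaw).as_matrix()@Ro.from_euler("x",np.pi).as_matrix()@Ro.from_euler("y",th).as_matrix()
def plan(R,p,N,start=None):
    R0,p0=start or pose(); w=Ro.from_matrix(R0.T@R).as_rotvec()/N
    S=sum(Ro.from_rotvec(w*k).as_matrix() for k in range(N)); d=np.linalg.solve(S,R0.T@(np.array(p)-p0))
    print("N",N,"xyz",d.round(4).tolist(),"twist",w.round(4).tolist(),"|d|",np.linalg.norm(d).round(4),"|w|",np.linalg.norm(w).round(3))
    q=[p0+R0@sum(Ro.from_rotvec(w*k).as_matrix()@d for k in range(n)) for n in range(1,N+1)]
    print("path",np.array(q)[::3].round(3).tolist()); return R,np.array(p)
E
python3 - <<'E'
from h import *
R=tool(-.41,np.radians(45)); z=R[:,2]; g=np.array([.435,-.189,.07])
a=plan(R,g-z*.101,12)
E
```

```text
N 12 xyz [0.0082, -0.035, 0.0091] twist [-0.0278, 0.0614, 0.0671] |d| 0.0371 |w| 0.095
path [[0.259, -0.53, 0.222], [0.254, -0.423, 0.193], [0.277, -0.318, 0.167], [0.325, -0.22, 0.148]]
```

apply_moves:
  claw: [0.085,0.085,0.085,0.085,0.085,0.085,0.085,0.085,0.085,0.085,0.085,0.085,0.085]
  xyz:
    - [0.008,-0.035,0.009]
    - [0.008,-0.035,0.009]
    - [0.008,-0.035,0.009]
    - [0.008,-0.035,0.009]
    - [0.008,-0.035,0.009]
    - [0.008,-0.035,0.009]
    - [0.008,-0.035,0.009]
    - [0.008,-0.035,0.009]
    - [0.008,-0.035,0.009]
    - [0.008,-0.035,0.009]
    - [0.008,-0.035,0.009]
    - [0.008,-0.035,0.009]
    - [0,0,0]
  twist:
    - [-0.028,0.061,0.067]
    - [-0.028,0.061,0.067]
    - [-0.028,0.061,0.067]
    - [-0.028,0.061,0.067]
    - [-0.028,0.061,0.067]
    - [-0.028,0.061,0.067]
    - [-0.028,0.061,0.067]
    - [-0.028,0.061,0.067]
    - [-0.028,0.061,0.067]
    - [-0.028,0.061,0.067]
    - [-0.028,0.061,0.067]
    - [-0.028,0.061,0.067]
    - [0,0,0]
  force: 30

```text
clock: 2.7
position: [0.3765, -0.2526, 0.2508]
tool_rot: [-3.075, -0.642, -0.356]
force: [-0.4, -0.8, -0.2]
grip_width: 0.0851
finger_force: 0.0
```

```bash
python3 - <<'E'
from h import *
f=bot.grab_frame("wrist"); cv2.imwrite("pics/w1.png",f["img"][:,:,::-1]); print(f["vfov"],f["cx"],f["cy"])
for q in ["slim_jar","squat_jar","slim_jar_lid","squat_jar_lid","bay_narrow_foot","bay_wide_foot","bay_narrow","bay_wide"]:
    print(q,[(np.round(d["position"],4).tolist(),round(d["score"],2)) for d in bot.find_in("wrist",q)][:4])
print(bot.observe()["qpos"])
R=tool(-.41,np.radians(45)); z=R[:,2]; g=np.array([.435,-.189,.07])
plan(R,g-z*.101,6)
E
```

```text
65.70646984690485 314.0967768594154 203.7772959562574
slim_jar [([0.4342, -0.1984, 0.1081], 0.64)]
squat_jar [([0.4118, -0.3129, 0.0557], 0.85), ([0.6133, -0.0276, 0.0882], 0.64), ([0.4941, -0.331, 0.0877], 0.55), ([0.451, -0.0029, 0.0645], 0.42)]
slim_jar_lid [([0.4308, -0.1974, 0.1066], 0.82)]
squat_jar_lid [([0.4929, -0.3301, 0.0846], 0.93), ([0.6125, -0.0264, 0.089], 0.91), ([0.4524, -0.0014, 0.0627], 0.63), ([0.408, -0.3108, 0.0589], 0.61)]
bay_narrow_foot [([0.4524, -0.0007, 0.0604], 0.69), ([0.4609, 0.0824, 0.0606], 0.28)]
bay_wide_foot [([0.4622, 0.0864, 0.0643], 0.63)]
bay_narrow [([0.4523, -0.0039, 0.0603], 0.91)]
bay_wide [([0.4598, 0.0827, 0.0572], 0.97), ([0.4319, -0.2024, 0.109], 0.46)]
[ 1.4997  0.0944 -0.8947  2.4317 -1.2629  0.1616 -0.0654]
N 6 xyz [-0.0165, -0.0139, 0.01] twist [-0.017, 0.0248, 0.0057] |d| 0.0237 |w| 0.031
path [[0.372, -0.238, 0.231], [0.369, -0.191, 0.178]]
```

View pics/w1.png

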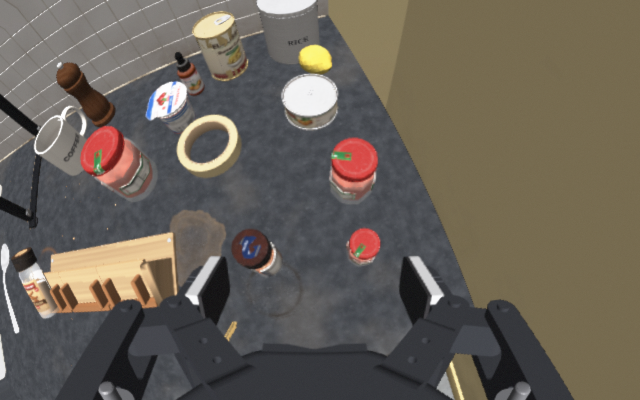

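The wrist picture shows the slim jar at px (257,250), the middle jar at (353,170), the small one at (364,246) and the rack at the lower left. Joints 4, 5 and 6 are at their limits, so I'll fit a kinematic model to pick reachable tilts.

```bash
cat > fit.py <<'E'
from h import *
import itertools
from scipy.optimize import least_squares
D=[([1.0608,.5214,-.0363,1.5995,.0212,1.0211,-.1128],[.2661,-.5655,.2313],[-3.1416,0,.4398])]
o=bot.observe(); D.append((o["qpos"],o["position"],o["tool_rot"]))
E=lambda a,x:Ro.from_euler(a,x).as_matrix()
def fk(q,s,L):
    # L: h,a,b,c,e1(shoulder x),e2(elbow x),e3(wrist x), base yaw, tool yaw
    h,a,b,c,e1,e2,e3,y0,y7=L; V=lambda x,z:np.array([x,0,z])
    R=E("z",y0+s[0]*q[0]); p=R@V(e1,h); R=R@E("y",q[1])@E("z",s[1]*q[2]); p=p+R@V(e2,a); R=R@E("y",q[3]); p=p+R@V(-e2,0)
    R=R@E("z",s[2]*q[4]); p=p+R@V(0,b); R=R@E("y",q[5]); p=p+R@V(e3,0); R=R@E("z",y7+s[3]*q[6]); return R,p+R@V(0,c)
if __name__=="__main__":
    out=[]
    for s in itertools.product([1,-1],repeat=4):
        for y7 in (0,np.pi/2,-np.pi/2,np.pi):
            def res(L):
                r=[]
                for q,p,e in D:
                    R,x=fk(q,s,L); r+=list(x-p)+list(.3*Ro.from_matrix(Ro.from_euler("xyz",e).as_matrix().T@R).as_rotvec())
                return np.r_[r,.003*(np.array(L)-L0)]
            L0=np.array([.3,.42,.4,.3,0,0,0,0,y7]); m=least_squares(res,L0); out.append((np.abs(m.fun[:12]).max(),s,m.x))
    out.sort(key=lambda t:t[0])
    for t in out[:5]: print(t)
E
python3 fit.py
```

```text
(np.float64(0.0014767190149378388), (-1, -1, -1, -1), array([ 0.1016,  0.7569,  0.3786,  0.2481,  1.2606, -0.2279,  1.0207,
       -0.0083,  1.5634]))
(np.float64(0.0015376847534045617), (-1, -1, -1, -1), array([ 0.1023,  0.7561,  0.3787,  0.2483,  1.2556, -0.227 ,  1.0167,
       -0.0086,  1.563 ]))
(np.float64(0.0015986548346217247), (-1, -1, -1, -1), array([ 0.103 ,  0.7553,  0.3789,  0.2485,  1.2506, -0.2261,  1.0126,
       -0.0089,  1.5626]))
(np.float64(0.0016596267746827062), (-1, -1, -1, -1), array([ 0.1037,  0.7545,  0.379 ,  0.2487,  1.2456, -0.2252,  1.0086,
       -0.0093,  1.5623]))
(np.float64(0.01328910531489151), (-1, -1, -1, 1), array([ 0.1479,  0.7004,  0.3885,  0.2618,  0.9229, -0.1669,  0.7471,
       -0.0313,  1.7207]))
```

```bash
python3 - <<'E'
from fit import *
s=(-1,)*4
for mask in ([],[4],[5],[6],[5,6],[4,5]):
    idx=[0,1,2,3]+mask
    def full(x):
        L=np.zeros(9); L[8]=np.pi/2; L[idx]=x; return L
    def res(x):
        r=[]
        for q,p,e in D:
            R,xx=fk(q,s,full(x)); r+=list(xx-p)+list(.3*Ro.from_matrix(Ro.from_euler("xyz",e).as_matrix().T@R).as_rotvec())
        return np.r_[r,.001*(x-np.r_[.3,.42,.4,.3,[0]*len(mask)])]
    m=least_squares(res,np.r_[.3,.42,.4,.3,[0]*len(mask)]); print(mask,m.x,m.fun[:12])
R0,p0=pose(); print(R0)
E
```

```text
[] [0.2233 0.5781 0.4016 0.2863] [ 0.0542  0.0227 -0.0027  0.     -0.      0.      0.0088  0.0393  0.0027
 -0.      0.      0.    ]
[4] [0.2747 0.506  0.369  0.2925 0.0561] [ 0.0494  0.0288 -0.0031  0.     -0.      0.     -0.0013 -0.0011  0.0031
 -0.      0.      0.    ]
[5] [0.0597 0.4687 0.2943 0.1195 0.0997] [ 0.0504  0.0291 -0.0032  0.     -0.      0.     -0.001   0.0002  0.0032
 -0.      0.      0.    ]
[6] [ 0.3016  0.5047  0.3797  0.3128 -0.0483] [ 0.0519  0.0295 -0.0032  0.     -0.      0.     -0.0005  0.0023  0.0032
 -0.      0.      0.    ]
[5, 6] [-9.0114 -0.7045 -2.8043 -7.0506  3.7713  1.878 ] [ 0.0026  0.0015 -0.0001  0.     -0.      0.     -0.      0.0001  0.0002
 -0.      0.      0.    ]
[4, 5] [11.6635  2.622   4.412   9.5133  2.953  -5.3221] [ 0.0045  0.0026 -0.0003  0.     -0.      0.     -0.0002 -0.0001  0.0003
 -0.      0.      0.    ]
[[ 0.7522 -0.3117  0.5806]
 [-0.2818 -0.9486 -0.1442]
 [ 0.5957 -0.0551 -0.8013]]
```

```bash
python3 - <<'E'
from h import *
plan(tool(.44,0),[.38,-.42,.26],11)
E
```

```text
N 11 xyz [0.0005, 0.0155, -0.0008] twist [0.0174, -0.0572, -0.068] |d| 0.0155 |w| 0.091
path [[0.369, -0.269, 0.248], [0.361, -0.315, 0.251], [0.362, -0.361, 0.255], [0.374, -0.406, 0.259]]
```

apply_moves:
  claw: [0.085,0.085,0.085,0.085,0.085,0.085,0.085,0.085,0.085,0.085,0.085]
  xyz:
    - [0,0.0155,-0.001]
    - [0,0.0155,-0.001]
    - [0,0.0155,-0.001]
    - [0,0.0155,-0.001]
    - [0,0.0155,-0.001]
    - [0,0.0155,-0.001]
    - [0,0.0155,-0.001]
    - [0,0.0155,-0.001]
    - [0,0.0155,-0.001]
    - [0,0.0155,-0.001]
    - [0,0.0155,-0.001]
  twist:
    - [0.017,-0.057,-0.068]
    - [0.017,-0.057,-0.068]
    - [0.017,-0.057,-0.068]
    - [0.017,-0.057,-0.068]
    - [0.017,-0.057,-0.068]
    - [0.017,-0.057,-0.068]
    - [0.017,-0.057,-0.068]
    - [0.017,-0.057,-0.068]
    - [0.017,-0.057,-0.068]
    - [0.017,-0.057,-0.068]
    - [0.017,-0.057,-0.068]

```text
clock: 4.25
position: [0.3751, -0.4078, 0.261]
tool_rot: [3.124, -0.055, 0.393]
force: [-0.1, 0.1, 0.3]
grip_width: 0.085
finger_force: 0.0
```

```bash
python3 - <<'E'
from h import *
o=bot.observe();print({k:np.array(o[k]).round(4).tolist() for k in("clock","qpos","position","tool_rot")})
E
```

```text
{'clock': 4.25, 'qpos': [1.0538, 0.3817, -0.4072, 1.7693, 0.1306, 0.9806, -0.5727], 'position': [0.3751, -0.4078, 0.261], 'tool_rot': [3.1236, -0.0551, 0.393]}
```

```bash
cat > kin.py <<'E'
from h import *
from scipy.optimize import least_squares
E=lambda a,x:Ro.from_euler(a,x).as_matrix()
D=[([1.0608,.5214,-.0363,1.5995,.0212,1.0211,-.1128],[.2661,-.5655,.2313]),
([1.4997,.0944,-.8947,2.4317,-1.2629,.1616,-.0654],[.3765,-.2526,.2508]),
([1.0538,.3817,-.4072,1.7693,.1306,.9806,-.5727],[.3751,-.4078,.2610])]
def fk(q,L):
    h,a,b,c,e1,d1,d2,d3=L; V=lambda x,y,z:np.array([x,y,z])
    R=E("z",-q[0]); p=R@V(e1,d1,h); R=R@E("y",q[1])@E("z",-q[2]); p=p+R@V(0,d2,a); R=R@E("y",q[3])@E("z",-q[4]); p=p+R@V(0,d3,b)
    R=R@E("y",q[5])@E("z",np.pi/2-q[6]); return R,p+R@V(0,0,c)
L0=np.array([.3,.4,.4,.3,0.05,0,0,0])
def fit(D):
    f=lambda L:np.r_[np.concatenate([fk(q,L)[1]-p for q,p in D]),.01*(L-L0)]
    return least_squares(f,L0)
LO=np.array([-2.91,-.3,-1.5,.17,-1.26,.16,-2.52]);HI=np.array([2.91,2.13,1.42,2.43,4.41,1.93,2.52])
def ik(R,p,L,q0):
    f=lambda q:np.r_[5*(fk(q,L)[1]-p),Ro.from_matrix(R.T@fk(q,L)[0]).as_rotvec(),.01*(q-q0)]
    m=least_squares(f,np.clip(q0,LO+.01,HI-.01),bounds=(LO,HI)); r=m.fun
    return m.x,np.linalg.norm(r[:3])/5,np.linalg.norm(r[3:6])
if __name__=="__main__":
    m=fit(D);print(m.x,m.fun[:-8].reshape(-1,3))
E
python3 - <<'E'
from kin import *
m=fit(D);L=m.x;print(L,m.fun[:-8].reshape(-1,3))
for nm,p,yaw in(("slim",[.435,-.193,.07],-.42),("squat",[.5,-.329,.06],-.58),("narrow",[.471,-.0045,.1],-.135),("wide",[.4685,.08,.101],-.135)):
    for th in (60,45,30,15,0,-15,-30,-45):
        R=tool(yaw,np.radians(th)); q,e,r=ik(R,np.array(p)+.019*R[:,2],L,np.array([-yaw,.45,0,1.7,0,1,-1.5])); print(nm,th,q.round(2),e.round(4),r.round(3))
E
```

```text
[ 0.3072  0.5461  0.4189  0.3299 -0.0067 -0.016  -0.0424 -0.0005] [[ 0.0001 -0.     -0.0001]
 [ 0.     -0.0001 -0.0001]
 [-0.0001  0.0001  0.0002]]
slim 60 [ 1.85  1.8  -1.5   2.43  2.41  0.8  -2.52] 0.0584 0.424
slim 45 [ 0.8   0.52 -0.51  2.27  1.03  0.16 -2.52] 0.035 0.485
slim 30 [ 0.5   0.52 -0.25  2.27  0.88  0.16 -2.52] 0.0192 0.265
slim 15 [ 0.41  0.54 -0.17  2.28  0.83  0.16 -2.52] 0.0031 0.042
slim 0 [ 0.28  0.59  0.02  2.12 -0.03  0.43 -1.67] 0.0 0.0
slim -15 [ 0.32  0.68 -0.    1.92 -0.03  0.8  -1.65] 0.0 0.0
slim -30 [ 0.33  0.81 -0.01  1.72 -0.05  1.13 -1.64] 0.0 0.0
slim -45 [ 0.34  0.95 -0.    1.53 -0.06  1.44 -1.63] 0.0 0.0
squat 60 [ 1.71  2.13 -1.5   2.43  3.1   1.34 -2.52] 0.0274 0.254
squat 45 [ 0.78  0.65 -0.34  2.04  1.01  0.16 -2.52] 0.0251 0.408
squat 30 [ 0.62  0.65 -0.19  2.05  0.91  0.16 -2.52] 0.0111 0.179
squat 15 [ 0.42  0.67  0.06  2.02 -0.05  0.19 -1.63] 0.0 0.0
squat 0 [ 0.47  0.73  0.02  1.81 -0.02  0.61 -1.65] 0.0 0.0
squat -15 [ 0.49  0.84  0.    1.58 -0.03  0.99 -1.64] 0.0 0.0
squat -30 [ 0.5   0.97  0.    1.35 -0.04  1.34 -1.63] 0.0 0.0
squat -4
[... 373 characters left out ...]
] 0.0 0.0
narrow -15 [-0.06  0.63 -0.02  1.92 -0.06  0.85 -1.75] 0.0 0.0
narrow -30 [-0.03  0.76 -0.03  1.73 -0.08  1.17 -1.71] 0.0 0.0
narrow -45 [-0.02  0.9  -0.03  1.55 -0.1   1.46 -1.7 ] 0.0 0.0
wide 60 [-1.68  1.33  1.17  2.34 -1.26  0.16 -1.71] 0.0369 0.495
wide 45 [-1.2   0.67  0.79  2.29  0.16  0.16 -2.52] 0.0306 0.412
wide 30 [-0.77  0.51  0.4   2.29  0.37  0.16 -2.52] 0.0161 0.217
wide 15 [-0.47  0.48  0.12  2.29  0.46  0.16 -2.52] 0.0005 0.007
wide 0 [-0.32  0.53  0.04  2.11 -0.04  0.5  -1.96] 0.0 0.0
wide -15 [-0.2   0.63 -0.05  1.92 -0.09  0.84 -1.88] 0.0 0.0
wide -30 [-0.15  0.76 -0.07  1.73 -0.13  1.16 -1.83] 0.0 0.0
wide -45 [-0.11  0.9  -0.07  1.56 -0.17  1.44 -1.8 ] 0.0 0.0
```

```bash
python3 - <<'E'
from h import *
plan(tool(-.42,0),[.434,-.193,.21],9)
E
```

```text
N 9 xyz [0.0073, -0.0243, 0.0058] twist [-0.0006, -0.0066, 0.0903] |d| 0.026 |w| 0.09
path [[0.373, -0.383, 0.255], [0.38, -0.307, 0.238], [0.406, -0.236, 0.221]]
```

apply_moves:
  claw: [0.085,0.085,0.085,0.085,0.085,0.085,0.085,0.085,0.085,0.085]
  xyz:
    - [0.0073,-0.0243,0.0058]
    - [0.0073,-0.0243,0.0058]
    - [0.0073,-0.0243,0.0058]
    - [0.0073,-0.0243,0.0058]
    - [0.0073,-0.0243,0.0058]
    - [0.0073,-0.0243,0.0058]
    - [0.0073,-0.0243,0.0058]
    - [0.0073,-0.0243,0.0058]
    - [0.0073,-0.0243,0.0058]
    - [0,0,0]
  twist:
    - [0,-0.007,0.09]
    - [0,-0.007,0.09]
    - [0,-0.007,0.09]
    - [0,-0.007,0.09]
    - [0,-0.007,0.09]
    - [0,-0.007,0.09]
    - [0,-0.007,0.09]
    - [0,-0.007,0.09]
    - [0,-0.007,0.09]
    - [0,0,0]

```text
clock: 5.25
position: [0.4359, -0.1894, 0.2095]
tool_rot: [-3.136, 0.004, -0.419]
force: [-0.3, 0.2, -0.1]
grip_width: 0.085
finger_force: 0.0
```

```bash
python3 - <<'E'
from h import *
f=bot.grab_frame("wrist"); cv2.imwrite("pics/w2.png",f["img"][:,:,::-1])
for q in ["slim_jar","squat_jar","slim_jar_lid","squat_jar_lid","bay_narrow_foot","bay_wide_foot"]:
    print(q,[(np.round(d["position"],4).tolist(),round(d["score"],2)) for d in bot.find_in("wrist",q)][:4])
o=bot.observe();print({k:np.array(o[k]).round(4).tolist() for k in("clock","qpos","position","tool_rot")})
E
```

```text
slim_jar [([0.4492, -0.1962, 0.106], 0.74), ([0.45, 0.0046, 0.0647], 0.71)]
squat_jar [([0.6225, -0.0351, 0.104], 0.81), ([0.4217, -0.3115, 0.0531], 0.78), ([0.5071, -0.3262, 0.0872], 0.73), ([0.4442, -0.1967, 0.1073], 0.39)]
slim_jar_lid [([0.445, -0.1943, 0.1069], 0.63), ([0.4677, 0.086, 0.0632], 0.21)]
squat_jar_lid [([0.5037, -0.3249, 0.085], 0.92), ([0.4172, -0.3075, 0.056], 0.73), ([0.6236, -0.031, 0.1035], 0.71)]
bay_narrow_foot [([0.453, 0.0002, 0.0639], 0.88), ([0.6911, -0.0997, 0.0672], 0.33)]
bay_wide_foot [([0.4675, 0.0878, 0.0642], 0.72)]
{'clock': 5.6, 'qpos': [0.5594, 0.3275, -0.325, 1.9912, 0.1312, 0.8447, -1.8283], 'position': [0.4341, -0.1929, 0.2105], 'tool_rot': [-3.137, 0.0023, -0.4204]}
```

View pics/w2.png

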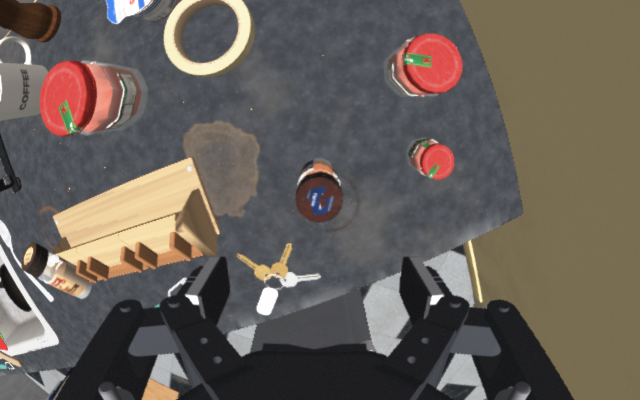

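The slim jar's lid is centred at px (320,198), the middle jar's lid at about (433,63), the small one at (437,162), and the rack is at the left.

```bash
cat >> h.py <<'E'
def fisheye_proj(f,P):
    P=np.atleast_2d(P); V=np.array(f["view"]); c=P@V[:3,:3].T+V[:3,3]; F=200/np.tan(np.radians(f["vfov"])/2)
    x,y,z=c[:,0],-c[:,1],-c[:,2]; rho=np.hypot(x,y); th=np.arctan2(rho,z)
    return np.c_[f["cx"]+F*th*x/rho,f["cy"]+F*th*y/rho]
def fisheye_ray(f,u,v,zp):
    F=200/np.tan(np.radians(f["vfov"])/2); a,b=u-f["cx"],v-f["cy"]; r=np.hypot(a,b); t=r/F
    d=np.array([np.sin(t)*a/r,-np.sin(t)*b/r,-np.cos(t)]); V=np.array(f["view"]); R=V[:3,:3].T; C=-R@V[:3,3]; d=R@d
    return C+d*(zp-C[2])/d[2]
E
python3 - <<'E'
from h import *
f=bot.grab_frame("wrist"); p=np.load("rack.npy")
hsv=cv2.cvtColor(f["img"],cv2.COLOR_RGB2HSV)
# red lids: contours
m=((hsv[...,0]<8)|(hsv[...,0]>172))&(hsv[...,1]>190)
cs,_=cv2.findContours(cv2.morphologyEx(m.astype(np.uint8),cv2.MORPH_CLOSE,np.ones((9,9))),cv2.RETR_EXTERNAL,cv2.CHAIN_APPROX_NONE)
for c in cs:
    if cv2.contourArea(c)>500: print("red",np.array(cv2.minEnclosingCircle(c)[0]),cv2.minEnclosingCircle(c)[1],cv2.boundingRect(c))
print("slim",fisheye_ray(f,320,198,.105))
print("mid",fisheye_ray(f,434,62,.086), "small",fisheye_ray(f,437,161,.056))
for uv in((192,158),(218,236),(54,214)): print("plinth",fisheye_ray(f,*uv,.012))
def W(P):
    c,s=np.cos(p[2]),np.sin(p[2]);return [p[0]+c*P[0]-s*P[1],p[1]+s*P[0]+c*P[1],P[2]]
print([W(P) for P in([.05,-.14,.012],[-.05,-.14,.012],[.05,.14,.012])])
E
```

```text
slim [ 0.4359 -0.1999  0.105 ]
mid [ 0.5044 -0.3411  0.086 ] small [ 0.41   -0.3199  0.056 ]
plinth [ 0.5165 -0.0736  0.012 ]
plinth [ 0.4173 -0.0553  0.012 ]
plinth [0.5571 0.1963 0.012 ]
[[np.float64(0.5184226268092758), np.float64(-0.06738222889456015), 0.012], [np.float64(0.4193107966666465), np.float64(-0.054083916002369184), 0.012], [np.float64(0.5556579029074105), np.float64(0.21013089550480174), 0.012]]
```

```bash
python3 - <<'E'
from h import *
f=bot.grab_frame("top"); t=f["img"]; w=bot.grab_frame("wrist"); s=bot.grab_frame("side")
def ray(f,u,v,zp):
    F=200/np.tan(np.radians(f["vfov"])/2); d=np.array([(u-f["cx"])/F,-(v-f["cy"])/F,-1]); V=np.array(f["view"]); R=V[:3,:3].T; C=-R@V[:3,3]; d=R@d
    return C+d*(zp-C[2])/d[2]
print("top slim",ray(f,349.5,248,.105),"mid",ray(f,400,221,.086))
V=np.array(w["view"]);print("wristcam C",-V[:3,:3].T@V[:3,3],"axis",-V[2,:3])
for P in([.436,-.192,.105],[.5045,-.330,.086]): print(proj(f,P),proj(s,P),fisheye_proj(w,P))
a=cv2.resize(cv2.imread("pics/top0.png")[205:275,330:420],None,fx=4,fy=4,interpolation=cv2.INTER_CUBIC)
b=cv2.resize(cv2.imread("pics/side0.png")[145:235,370:450],None,fx=4,fy=4,interpolation=cv2.INTER_CUBIC)
c=np.zeros((360,700,3),np.uint8); c[:280,:360]=a; c[:360,370:690]=b; cv2.imwrite("pics/c3.png",c)
E
```

```text
top slim [ 0.439  -0.1923  0.105 ] mid [ 0.5076 -0.3335  0.086 ]
wristcam C [ 0.5036 -0.2256  0.3527] axis [-0.2703  0.1254 -0.9546]
[[349.421  249.1577]] [[403.4975 188.4288]] [[311.6797 201.6178]]
[[398.7658 222.1889]] [[392.8734 158.6468]] [[423.7195  65.7657]]
```

View pics/c3.png

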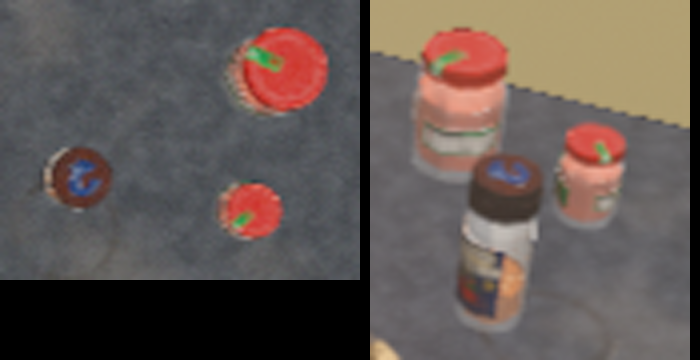

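```bash
python3 - <<'E'
from h import *
from scipy.optimize import least_squares
f={c:bot.grab_frame(c) for c in("top","side","wrist")}
def go(z,ob):
    for cams in (("top","side"),("top",),("side",),("wrist",),("top","side","wrist")):
        r=least_squares(lambda x:np.concatenate([((fisheye_proj if c=="wrist" else proj)(f[c],[x[0],x[1],z])[0]-ob[c]) for c in cams]),[.45,-.25]); print(cams,r.x,r.fun)
go(.105,dict(top=(350,249.5),side=(404.2,188.2),wrist=(320,199)))
go(.086,dict(top=(401.7,222.2),side=(393.5,159.0),wrist=(434,62)))
print(bot.observe()["position"])
E
```

```text
('top', 'side') [ 0.4349 -0.1935] [ 0.0091  0.0509 -0.0426 -0.0114]
('top',) [ 0.4351 -0.1935] [0. 0.]
('side',) [ 0.4348 -0.1935] [0. 0.]
('wrist',) [ 0.4355 -0.1989] [ 0. -0.]
('top', 'side', 'wrist') [ 0.4354 -0.1982] [ 1.7731 -0.1886  0.3591 -1.1837 -0.7566  0.3715]
('top', 'side') [ 0.504  -0.3358] [-0.7905  0.1134  0.2628 -1.3949]
('top',) [ 0.5042 -0.3379] [0. 0.]
('side',) [ 0.5025 -0.3291] [0. 0.]
('wrist',) [ 0.5049 -0.3404] [0. 0.]
('top', 'side', 'wrist') [ 0.5048 -0.3397] [ 0.6406 -0.2131  0.4523 -2.1944 -0.6272  0.3443]
[ 0.4345 -0.1922  0.2105]
```

apply_moves:
  claw: [0.085,0.085,0.085,0.085,0.085,0.085,0.03,0.03,0.03,0.03,0.03,0.03,0.03]
  xyz:
    - [0.0015,0.002,0.032]
    - [0,0,0.032]
    - [0,0,0.032]
    - [0,0,0.032]
    - [0,0,0.031]
    - [0,0,0]
    - [0,0,0]
    - [0,0,0]
    - [0,0,0]
    - [0,0,0]
    - [0,0,0]
    - [0,0,0]
    - [0,0,0]
  twist:
    - [0,0,0]
    - [0,0,0]
    - [0,0,0]
    - [0,0,0]
    - [0,0,0]
    - [0,0,0]
    - [0,0,0]
    - [0,0,0]
    - [0,0,0]
    - [0,0,0]
    - [0,0,0]
    - [0,0,0]
    - [0,0,0]
  force: 40

```text
clock: 7.25
position: [0.4359, -0.1941, 0.0528]
tool_rot: [-3.137, -0.0, -0.42]
force: [-0.8, 0.8, 12.0]
grip_width: 0.0403
finger_force: 38.6
```

apply_moves:
  claw: [0.03,0.03,0.03,0.03,0.03,0.03]
  xyz:
    - [0,0,-0.02]
    - [0,0,-0.04]
    - [0,0,-0.04]
    - [0,0,-0.04]
    - [0,0,-0.04]
    - [0,0,0]
  twist:
    - [0,0,0]
    - [0,0,0]
    - [0,0,0]
    - [0,0,0]
    - [0,0,0]
    - [0,0,0]

```text
clock: 7.85
position: [0.4369, -0.1954, 0.2368]
tool_rot: [-3.137, -0.006, -0.42]
force: [0.9, -0.7, -3.2]
grip_width: 0.0398
finger_force: 40.8
```

```bash
cat >> h.py <<'E'
c4,s4=np.cos(np.radians(40)),np.sin(np.radians(40))
def bay(p,y,rad):
    c,s=np.cos(p[2]),np.sin(p[2]); Rz=np.array([[c,-s,0],[s,c,0],[0,0,1]])
    foot=Rz@np.array([-.046-rad*s4,y,.040+rad*c4])+np.array([p[0],p[1],0])
    return foot,Rz@np.array([c4,0,s4]),Rz@np.array([-s4,0,c4]),Rz[:,1]
E
python3 - <<'E'
from h import *
o=bot.observe();print({k:np.array(o[k]).round(4).tolist() for k in("clock","qpos","position","tool_rot","force","grip_width")})
foot,u,n,l=bay([.488,.0782,-.135],-.084,.0204); R=tool(-.135,np.radians(-50)); print(foot,R[:,2],-u)
a=plan(R,foot+.0528*u+.006*u+.08*n,9)
E
```

```text
{'clock': 7.85, 'qpos': [0.5801, 0.295, -0.3433, 1.9584, 0.1205, 0.9013, -1.8148], 'position': [0.4369, -0.1954, 0.2368], 'tool_rot': [-3.1369, -0.0059, -0.4202], 'force': [0.9045, -0.7232, -3.2018], 'grip_width': 0.0398}
[0.4181 0.0029 0.0556] [-0.7591  0.1031 -0.6428] [-0.7591  0.1031 -0.6428]
N 9 xyz [-0.0053, -0.0208, 0.0119] twist [-0.0142, -0.097, -0.0295] |d| 0.0245 |w| 0.102
path [[0.441, -0.174, 0.225], [0.441, -0.109, 0.192], [0.428, -0.041, 0.166]]
```

apply_moves:
  claw: [0.03,0.03,0.03,0.03,0.03,0.03,0.03,0.03,0.03,0.03,0.03]
  xyz:
    - [-0.0053,-0.0208,0.0119]
    - [-0.0053,-0.0208,0.0119]
    - [-0.0053,-0.0208,0.0119]
    - [-0.0053,-0.0208,0.0119]
    - [-0.0053,-0.0208,0.0119]
    - [-0.0053,-0.0208,0.0119]
    - [-0.0053,-0.0208,0.0119]
    - [-0.0053,-0.0208,0.0119]
    - [-0.0053,-0.0208,0.0119]
    - [0,0,0]
    - [0,0,0]
  twist:
    - [-0.014,-0.097,-0.0295]
    - [-0.014,-0.097,-0.0295]
    - [-0.014,-0.097,-0.0295]
    - [-0.014,-0.097,-0.0295]
    - [-0.014,-0.097,-0.0295]
    - [-0.014,-0.097,-0.0295]
    - [-0.014,-0.097,-0.0295]
    - [-0.014,-0.097,-0.0295]
    - [-0.014,-0.097,-0.0295]
    - [0,0,0]
    - [0,0,0]

```text
clock: 8.95
position: [0.4096, 0.0049, 0.1499]
tool_rot: [-3.135, 0.88, -0.13]
force: [0.2, 0.4, -0.7]
grip_width: 0.0401
finger_force: 40.7
```

```bash
python3 - <<'E'
from h import *
f=bot.grab_frame("side"); s=f["img"][180:365,240:430]; cv2.imwrite("pics/s4.png",cv2.resize(s[:,:,::-1],None,fx=3.2,fy=3.2,interpolation=cv2.INTER_CUBIC))
o=bot.observe();print({k:np.array(o[k]).round(4).tolist() for k in("clock","qpos","position","tool_rot","force","grip_width")})
foot,u,n,l=bay([.488,.0782,-.135],-.084,.0204); R=tool(-.135,np.radians(-50))
R0,p0=pose(o); print("rot err",Ro.from_matrix(R0.T@R).as_rotvec()); d=foot+.0588*u-p0; print("u,n,l:",d@u,d@n,d@l,"tool:",R0.T@d)
print(R0[:,0]@n,R0[:,1]@l)
E
```

```text
{'clock': 9.0, 'qpos': [0.2236, 0.8511, -0.4223, 1.6064, 0.0489, 1.5855, -1.9337], 'position': [0.4098, 0.0044, 0.1503], 'tool_rot': [-3.1356, 0.8787, -0.1311], 'force': [-0.4046, -0.5399, -0.4339], 'grip_width': 0.0402}
rot err [-0.003   0.006   0.0025]
u,n,l: 0.0043997039580598845 -0.07799452914036699 -0.0003112558245109794 tool: [ 0.078   0.0005 -0.0049]
-0.9999788656150991 -0.9999925613921088
```

View pics/s4.png

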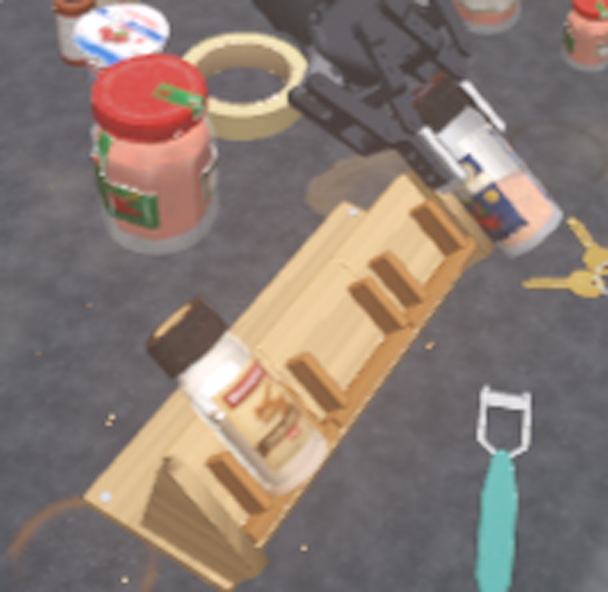

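The side picture shows the slim jar held parallel to the racked jar, above the narrow bay at crop (510,200). I'm lowering it.

apply_moves:
  claw: [0.03,0.03,0.03,0.03,0.03,0.03,0.03,0.03,0.03,0.03]
  xyz:
    - [0.014,0.0005,-0.005]
    - [0.014,0,0]
    - [0.014,0,0]
    - [0.012,0,0]
    - [0.006,0,0]
    - [0.005,0,0]
    - [0.004,0,0]
    - [0.003,0,0]
    - [0,0,0]
    - [0,0,0]
  twist:
    - [-0.003,0.006,0.0025]
    - [0,0,0]
    - [0,0,0]
    - [0,0,0]
    - [0,0,0]
    - [0,0,0]
    - [0,0,0]
    - [0,0,0]
    - [0,0,0]
    - [0,0,0]

```text
clock: 10.0
position: [0.459, -0.0022, 0.0983]
tool_rot: [-3.141, 0.874, -0.134]
force: [0.4, -0.1, -1.4]
grip_width: 0.04
finger_force: 40.7
```

```bash
cat > st.py <<'E'
from h import *
import sys
y,rad,foff=map(float,sys.argv[1:4])
o=bot.observe();print({k:np.array(o[k]).round(4).tolist() for k in("clock","position","tool_rot","force","moment","grip_width","finger_force")})
foot,u,n,l=bay([.488,.0782,-.135],y,rad); R=tool(-.135,np.radians(-50))
R0,p0=pose(o); d=foot+foff*u-p0; F=np.array(o["force"]); print("remaining u,n,l:",d@u,d@n,d@l,"F u,n,l",F@u,F@n,F@l,"rot",Ro.from_matrix(R0.T@R).as_rotvec())
E
python3 st.py -.084 .0204 .0528
```

```text
{'clock': 10.0, 'position': [0.459, -0.0022, 0.0983], 'tool_rot': [-3.1409, 0.8741, -0.1338], 'force': [0.3637, -0.1138, -1.3593], 'moment': [-0.1319, -0.9894, -0.0017], 'grip_width': 0.04, 'finger_force': 40.7263}
remaining u,n,l: -0.006205754849510529 -0.006173764049790822 -0.0004284619822894924 F u,n,l -0.5859128110804557 -1.2827793967135137 -0.06386223478981702 rot [0.0002 0.0015 0.0008]
```

apply_moves:
  claw: [0.03,0.03,0.03,0.03]
  xyz:
    - [0.0015,0,0]
    - [0.0015,0,0]
    - [0.001,0,0]
    - [0,0,0]
  twist:
    - [0,0,0]
    - [0,0,0]
    - [0,0,0]
    - [0,0,0]

```text
clock: 10.4
position: [0.4616, -0.0026, 0.0949]
tool_rot: [-3.141, 0.874, -0.134]
force: [-0.5, 1.0, -1.4]
grip_width: 0.0402
finger_force: 40.7
```

```bash
python3 st.py -.084 .0204 .0528
```

```text
{'clock': 10.4, 'position': [0.4616, -0.0026, 0.0949], 'tool_rot': [-3.1409, 0.8743, -0.1339], 'force': [-0.5454, 0.9972, -1.4472], 'moment': [-0.1122, -0.9787, -0.0647], 'grip_width': 0.0402, 'finger_force': 40.7265}
remaining u,n,l: -0.006055810897817335 -0.0019316811778748032 -0.0003744548133392033 F u,n,l -1.447067786515337 -0.6749219991240603 0.9147417132445519 rot [0.0002 0.0017 0.0007]
```

apply_moves:
  claw: [0.03,0.03,0.03,0.03]
  xyz:
    - [0.001,0,0]
    - [0.001,0,0]
    - [0.001,0,0]
    - [0,0,0]
  twist:
    - [0,0,0]
    - [0,0,0]
    - [0,0,0]
    - [0,0,0]

```text
clock: 10.8
position: [0.4633, -0.0028, 0.093]
tool_rot: [-3.141, 0.875, -0.134]
force: [-1.5, -0.3, 3.3]
grip_width: 0.0398
finger_force: 41.0
```

```bash
python3 st.py -.084 .0204 .0528
```

```text
{'clock': 10.8, 'position': [0.4633, -0.0028, 0.093], 'tool_rot': [-3.1409, 0.8752, -0.1337], 'force': [-1.5195, -0.2593, 3.318], 'moment': [-0.0482, 0.0586, 0.0326], 'grip_width': 0.0398, 'finger_force': 41.0444}
remaining u,n,l: -0.0061423293028563895 0.0006269123306095991 -0.000396453054209366 F u,n,l 1.0060247046241415 3.487127576153451 -0.46147236603669456 rot [0.0003 0.0025 0.0008]
```

apply_moves:
  claw: [0.03,0.03,0.03,0.03]
  xyz:
    - [-0.0005,0,0.002]
    - [0,0,0.002]
    - [0,0,0.001]
    - [0,0,0]
  twist:
    - [0,0,0]
    - [0,0,0]
    - [0,0,0]
    - [0,0,0]

```text
clock: 11.2
position: [0.4592, -0.0023, 0.0898]
tool_rot: [-3.141, 0.874, -0.134]
force: [-0.7, -0.7, -0.8]
grip_width: 0.0398
finger_force: 41.0
```

```bash
python3 st.py -.084 .0204 .0528
```

```text
{'clock': 11.2, 'position': [0.4592, -0.0023, 0.0898], 'tool_rot': [-3.1411, 0.8744, -0.134], 'force': [-0.7054, -0.6577, -0.8263], 'moment': [-0.1113, -0.6689, -0.0279], 'grip_width': 0.0398, 'finger_force': 40.9816}
remaining u,n,l: -0.0008888403324119465 0.0004834055753773053 -0.00034715661984037596 F u,n,l -0.9988060862119562 -0.24054486075496806 -0.7466447889696504 rot [0.0002 0.0017 0.0006]
```

apply_moves:
  claw: [0.03,0.03,0.03,0.03]
  xyz:
    - [0,0,0.001]
    - [0,0,0.001]
    - [0,0,0.001]
    - [0,0,0]
  twist:
    - [0,0,0]
    - [0,0,0]
    - [0,0,0]
    - [0,0,0]

```text
clock: 11.6
position: [0.459, -0.002, 0.0894]
tool_rot: [-3.14, 0.87, -0.134]
force: [15.2, -2.8, 20.2]
grip_width: 0.0395
finger_force: 42.4
```

```bash
python3 st.py -.084 .0204 .0528
```

```text
{'clock': 11.6, 'position': [0.459, -0.002, 0.0894], 'tool_rot': [-3.1399, 0.8703, -0.1339], 'force': [15.1686, -2.8311, 20.1846], 'moment': [0.0883, 0.5461, 0.133], 'grip_width': 0.0395, 'finger_force': 42.3823}
remaining u,n,l: -0.00038441311548267595 0.0006046715627894043 -0.0006679817966861647 F u,n,l 24.78044146792231 5.555904141102365 -0.7637502435187347 rot [-0.0009 -0.0024  0.0007]
```

apply_moves:
  claw: [0.03,0.03,0.053,0.053,0.053,0.053,0.053]
  xyz:
    - [-0.0004,0,-0.0015]
    - [0,0,0]
    - [0,0,0]
    - [0,0,0]
    - [0,0,0]
    - [0,0,0]
    - [0,0,0]
  twist:
    - [0,0,0]
    - [0,0,0]
    - [0,0,0]
    - [0,0,0]
    - [0,0,0]
    - [0,0,0]
    - [0,0,0]

```text
clock: 12.3
position: [0.4579, -0.0021, 0.0892]
tool_rot: [-3.141, 0.874, -0.134]
force: [0.7, -0.1, -0.7]
grip_width: 0.053
finger_force: 0.0
```

```bash
python3 st.py -.084 .0204 .0528; python3 - <<'E'
from h import *
f=bot.grab_frame("side"); s=f["img"][180:365,240:430]; cv2.imwrite("pics/s5.png",cv2.resize(s[:,:,::-1],None,fx=3.2,fy=3.2,interpolation=cv2.INTER_CUBIC))
E
```

```text
{'clock': 12.3, 'position': [0.4579, -0.0021, 0.0892], 'tool_rot': [-3.141, 0.8745, -0.1339], 'force': [0.7372, -0.0829, -0.6824], 'moment': [-0.0822, -0.8453, -0.0186], 'grip_width': 0.053, 'finger_force': 0.0}
remaining u,n,l: 0.0005128701943204197 7.759163474117161e-05 -0.00036636350981892105 F u,n,l 0.1295491037784183 -0.9994519972577984 0.017113309095975596 rot [0.0003 0.0018 0.0007]
```

apply_moves:
  claw: [0.053,0.053,0.053,0.053,0.053,0.053,0.07]
  xyz:
    - [0,0,-0.01]
    - [0,0,-0.02]
    - [0,0,-0.025]
    - [0,0,-0.025]
    - [-0.02,0,-0.02]
    - [-0.03,0,-0.02]
    - [-0.03,0,0]
  twist:
    - [0,0,0]
    - [0,0,0]
    - [0,0,0]
    - [0,0,0]
    - [0,0,0]
    - [0,0,0]
    - [0,0,0]

```text
clock: 13.05
position: [0.4996, -0.0075, 0.2296]
tool_rot: [-3.14, 0.872, -0.134]
force: [1.8, -0.1, -0.3]
grip_width: 0.0663
finger_force: 0.0
```

```bash
python3 - <<'E'
from h import *
f=bot.grab_frame("side"); s=f["img"][180:365,240:430].copy()
foot,u,n,l=bay([.488,.0782,-.135],-.084,.0204)
print([(np.round(d["position"],4).tolist(),round(d["score"],2)) for d in bot.find_in("side","slim_jar")][:4])
b=cv2.resize(s[:,:,::-1],None,fx=3.2,fy=3.2,interpolation=cv2.INTER_CUBIC)
for k in(-.084,.084):
    foot,u,n,l=bay([.488,.0782,-.135],k,.0204)
    for P in(foot+.0205*n,foot+.105*u+.0205*n,foot+.105*u): 
        q=(proj(f,P)[0]-[240,180])*3.2; cv2.circle(b,tuple(int(v) for v in q),3,(0,255,0),-1)
cv2.imwrite("pics/s6.png",b)
o=bot.observe();print({k:np.array(o[k]).round(4).tolist() for k in("clock","qpos","position","tool_rot")})
Rg=tool(-.55,0); plan(Rg,[.503,-.336,.20],12)
E
```

```text
[([0.4523, 0.0101, 0.0984], 0.88)]
{'clock': 13.15, 'qpos': [0.1914, 0.8646, -0.4004, 1.2979, 0.0396, 1.8646, -1.9222], 'position': [0.4985, -0.0074, 0.2312], 'tool_rot': [-3.14, 0.8701, -0.1329]}
N 12 xyz [0.01, 0.0258, -0.0012] twist [0.015, 0.0714, 0.0325] |d| 0.0277 |w| 0.08
path [[0.502, -0.034, 0.224], [0.511, -0.115, 0.209], [0.514, -0.198, 0.201], [0.51, -0.281, 0.199]]
```

View pics/s6.png

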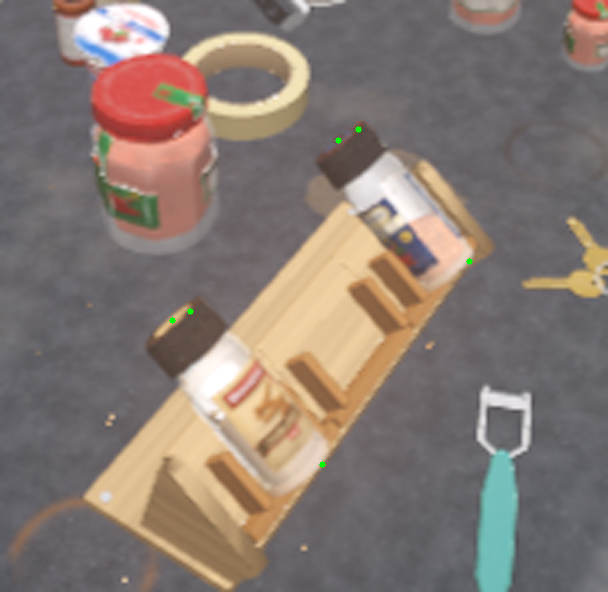

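The slim jar lies in the narrow bay with its foot on the cleat. Its model dots sit on it the same way as those on the racked jar. Next is the squat jar.

apply_moves:
  claw: [0.085,0.085,0.085,0.085,0.085,0.085,0.085,0.085,0.085,0.085,0.085,0.085,0.085,0.085]
  xyz:
    - [0.01,0.0258,-0.0012]
    - [0.01,0.0258,-0.0012]
    - [0.01,0.0258,-0.0012]
    - [0.01,0.0258,-0.0012]
    - [0.01,0.0258,-0.0012]
    - [0.01,0.0258,-0.0012]
    - [0.01,0.0258,-0.0012]
    - [0.01,0.0258,-0.0012]
    - [0.01,0.0258,-0.0012]
    - [0.01,0.0258,-0.0012]
    - [0.01,0.0258,-0.0012]
    - [0.01,0.0258,-0.0012]
    - [0,0,0]
    - [0,0,0]
  twist:
    - [0.015,0.0714,0.0325]
    - [0.015,0.0714,0.0325]
    - [0.015,0.0714,0.0325]
    - [0.015,0.0714,0.0325]
    - [0.015,0.0714,0.0325]
    - [0.015,0.0714,0.0325]
    - [0.015,0.0714,0.0325]
    - [0.015,0.0714,0.0325]
    - [0.015,0.0714,0.0325]
    - [0.015,0.0714,0.0325]
    - [0.015,0.0714,0.0325]
    - [0.015,0.0714,0.0325]
    - [0,0,0]
    - [0,0,0]

```text
clock: 14.55
position: [0.5027, -0.3363, 0.1968]
tool_rot: [3.139, 0.004, -0.552]
force: [0.3, 0.1, -0.5]
grip_width: 0.0849
finger_force: 0.0
```

```bash
python3 - <<'E'
from h import *
f=bot.grab_frame("wrist"); im=f["img"].copy()
for q in ["squat_jar_lid","squat_jar"]: print(q,[(np.round(d["position"],4).tolist(),round(d["score"],2)) for d in bot.find_in("wrist",q)][:4])
a=np.linspace(0,2*np.pi,60)
for c,col in(([.504,-.336],(0,255,0)),([.5025,-.330],(255,255,0))):
    for u,v in fisheye_proj(f,np.c_[c[0]+.028*np.cos(a),c[1]+.028*np.sin(a),0*a+.086]): cv2.circle(im,(int(round(u)),int(round(v))),0,col,-1)
cv2.imwrite("pics/w7.png",im[:,:,::-1])
o=bot.observe();print({k:np.array(o[k]).round(4).tolist() for k in("clock","qpos","position","tool_rot")})
E
```

```text
squat_jar_lid [([0.6265, -0.0388, 0.0854], 0.78), ([0.5093, -0.3395, 0.0852], 0.77), ([0.4214, -0.3174, 0.0553], 0.66)]
squat_jar [([0.6278, -0.0408, 0.0848], 0.85), ([0.4248, -0.321, 0.0531], 0.62)]
{'clock': 14.7, 'qpos': [0.6799, 0.5403, -0.2778, 1.6765, 0.1755, 0.9542, -1.7827], 'position': [0.5036, -0.3349, 0.1964], 'tool_rot': [3.1396, 0.0048, -0.5491]}
```

View pics/w7.png

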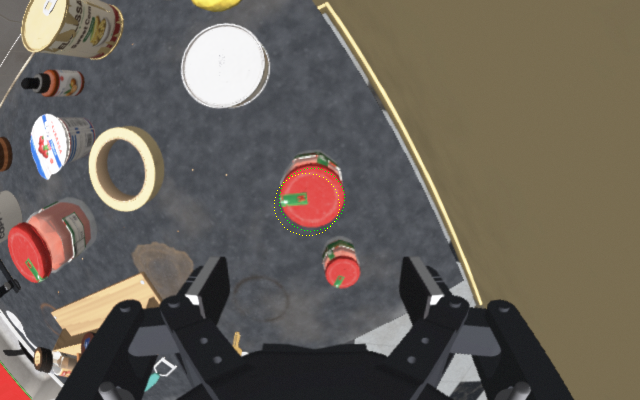

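The middle jar's lid, at px (313,196), is centred between the fingers. I'm descending to grasp it.

apply_moves:
  claw: [0.085,0.085,0.085,0.085,0.085,0.085,0.045,0.045,0.045,0.045,0.045,0.045]
  xyz:
    - [0.0022,0.001,0.03]
    - [0,0,0.03]
    - [0,0,0.03]
    - [0,0,0.03]
    - [0,0,0.031]
    - [0,0,0]
    - [0,0,0]
    - [0,0,0]
    - [0,0,0]
    - [0,0,0]
    - [0,0,0]
    - [0,0,0]
  twist:
    - [0.002,-0.005,0]
    - [0,0,0]
    - [0,0,0]
    - [0,0,0]
    - [0,0,0]
    - [0,0,0]
    - [0,0,0]
    - [0,0,0]
    - [0,0,0]
    - [0,0,0]
    - [0,0,0]
    - [0,0,0]
  force: 50

```text
clock: 15.9
position: [0.5043, -0.3375, 0.0477]
tool_rot: [3.141, 0.006, -0.55]
force: [-0.1, 1.4, 4.8]
grip_width: 0.0561
finger_force: 52.3
```

```bash
python3 - <<'E'
from h import *
o=bot.observe();print({k:np.array(o[k]).round(4).tolist() for k in("clock","qpos","position","tool_rot","force","moment","grip_width","finger_force")})
E
```

```text
{'clock': 15.9, 'qpos': [0.6498, 0.7412, -0.2314, 1.7591, 0.2495, 0.6762, -1.8406], 'position': [0.5043, -0.3375, 0.0477], 'tool_rot': [3.1415, 0.0061, -0.5504], 'force': [-0.0818, 1.3735, 4.8309], 'moment': [0.4066, 0.0192, 0.0993], 'grip_width': 0.0561, 'finger_force': 52.2811}
```

apply_moves:
  claw: [0.085,0.085,0.085,0.085,0.085,0.045,0.045,0.045,0.045,0.045,0.045]
  xyz:
    - [0,0,0]
    - [0,0,0]
    - [0,0,0]
    - [0,0,0.007]
    - [0,0,0]
    - [0,0,0]
    - [0,0,0]
    - [0,0,0]
    - [0,0,0]
    - [0,0,0]
    - [0,0,0]
  twist:
    - [0,0,0]
    - [0,0,0]
    - [0,0,0]
    - [0,-0.006,0]
    - [0,0,0]
    - [0,0,0]
    - [0,0,0]
    - [0,0,0]
    - [0,0,0]
    - [0,0,0]
    - [0,0,0]

```text
clock: 17.0
position: [0.5032, -0.3373, 0.0388]
tool_rot: [3.141, 0.015, -0.551]
force: [-1.3, -0.3, 6.0]
grip_width: 0.0569
finger_force: 54.1
```

```bash
python3 - <<'E'
from h import *
o=bot.observe();print({k:np.array(o[k]).round(4).tolist() for k in("clock","position","tool_rot","force","moment","grip_width","finger_force")})
E
```

```text
{'clock': 17.0, 'position': [0.5032, -0.3373, 0.0388], 'tool_rot': [3.1412, 0.0146, -0.5507], 'force': [-1.326, -0.3075, 5.9722], 'moment': [0.2245, 0.1536, 0.0119], 'grip_width': 0.0569, 'finger_force': 54.0605}
```

apply_moves:
  claw: [0.045,0.045,0.045,0.045,0.045,0.045,0.045]
  xyz:
    - [0,0,-0.01]
    - [0,0,-0.03]
    - [0,0,-0.04]
    - [0,0,-0.04]
    - [0,0,-0.04]
    - [0,0,-0.04]
    - [0,0,0]
  twist:
    - [0,0,0]
    - [0,0,0]
    - [0,0,0]
    - [0,0,0]
    - [0,0,0]
    - [0,0,0]
    - [0,0,0]

```text
clock: 17.7
position: [0.5074, -0.3397, 0.2443]
tool_rot: [3.141, 0.007, -0.551]
force: [0.3, 1.1, -3.1]
grip_width: 0.0572
finger_force: 54.2
```

```bash
cat > lid.py <<'E'
from h import *
from scipy.optimize import minimize
def redmask(f,pred,rad=60):
    h=cv2.cvtColor(f["img"],cv2.COLOR_RGB2HSV); m=(((h[...,0]<10)|(h[...,0]>170))&(h[...,1]>170)&(h[...,2]>60)).astype(np.uint8)
    m=cv2.morphologyEx(m,cv2.MORPH_CLOSE,np.ones((5,5)))
    n,lab,st,cen=cv2.connectedComponentsWithStats(m); k=[i for i in range(1,n) if st[i,4]>60]
    i=min(k,key=lambda i:np.hypot(*(cen[i]-pred))); print("red comp",st[i],cen[i],"pred",pred); return lab==i
def outline(f,top,ax,h=.011,r=.028):
    a=np.linspace(0,2*np.pi,72)[:,None]; e1=np.cross(ax,[0.3,1,0]); e1/=np.linalg.norm(e1); e2=np.cross(ax,e1)
    c=np.cos(a)*e1*r+np.sin(a)*e2*r; P=np.r_[top+c,top-h*ax+c]
    return cv2.convexHull(proj(f,P).astype(np.float32))
def compare(f,top,ax):
    H=outline(f,top,ax); M=cv2.moments(H); print("model area",M["m00"],"cen",M["m10"]/M["m00"],M["m01"]/M["m00"],"bbox",H[:,0].min(0),H[:,0].max(0))
E
python3 - <<'E'
from lid import *
o=bot.observe();print({k:np.array(o[k]).round(4).tolist() for k in("clock","position","tool_rot","force","moment","grip_width","finger_force")})
R0,p0=pose(o); ax=np.array([0,0,1.]); top=p0+[0,0,.086-.0388]
for c in("side","top"):
    f=bot.grab_frame(c); redmask(f,proj(f,top)[0]); compare(f,top,ax)
    for q in ["squat_jar_lid","squat_jar"]: print(q,[(np.round(d["position"],4).tolist(),round(d["score"],2)) for d in bot.find_in(c,q)][:4])
foot,u,n,l=bay([.488,.0782,-.135],0,.0297); R=tool(-.135,np.radians(-50)-.0146)
plan(R,foot+.0388*u+.007*u+.085*n,14)
E
```

```text
{'clock': 17.7, 'position': [0.5074, -0.3397, 0.2443], 'tool_rot': [3.1412, 0.0072, -0.5509], 'force': [0.3152, 1.0896, -3.0813], 'moment': [0.0196, -0.0368, 0.0326], 'grip_width': 0.0572, 'finger_force': 54.1817}
red comp [396  77  18  12 100] [403.81  84.66] pred [401.7187  80.3147]
model area 296.7586196111515 cen 401.5073805246491 82.75702988393438 bbox [388.9566  75.7237] [414.1431  89.823 ]
squat_jar_lid [([0.4977, -0.3129, 0.2531], 0.8), ([0.4113, -0.2973, 0.0361], 0.66), ([0.6199, 0.0136, 0.0844], 0.64)]
squat_jar [([0.404, -0.3047, 0.0367], 0.96), ([0.4949, -0.3147, 0.2484], 0.71), ([0.6166, 0.0139, 0.0786], 0.66)]
red comp [409 215  13  13  81] [414.3951 220.6667] pred [422.5158 213.9895]
model area 527.592481539119 cen 421.9506754248872 214.2322407403768 bbox [408.7331 201.461 ] [435.1349 226.929 ]
squat_jar_lid [([0.4466, -0.0188, 0.0644], 0.71), ([0.6249, -0.0072, 0.1174], 0.66), ([0.4126, -0.3108, 0.0576], 0.64), ([0.4928, -0.3169, 0.2633], 0.51)]
squat_jar [([0.6242, -0.0169, 0.1204], 0.93), ([0.4119, -0.307, 0.0527], 0.53), ([0.4951, -0.3193, 0.2624], 0.5)]
N 14 xyz [-0.0145, -0.0266, 0.012] twist [-0.0134, -0.0612, -0.0276] |d| 0.0326 |w| 0.068
path [[0.506, -0.308, 0.226], [0.502, -0.216, 0.194], [0.484, -0.122, 0.171], [0.456, -0.03, 0.157], [0.418, 0.06, 0.155]]
```

```bash
python3 - <<'E'
from kin import *
L=fit(D).x; o=bot.observe(); q=o["qpos"]; print(fk(q,L)[1]-o["position"])
foot,u,n,l=bay([.488,.0782,-.135],0,.0297)
A=(tool(-.135,np.radians(-30)),foot+.0388*u+.007*u+np.array([-.0,0,.125]))
B=(tool(-.135,np.radians(-50)-.0146),foot+.0458*u+.06*n)
for R,p in(A,B):
    q,e,r=ik(R,p,L,q); print(p,q.round(3),e,r)
plan(*A,14); plan(*B,6,start=A)
E
```

```text
[ 0.0007 -0.0008 -0.0006]
[0.4583 0.0822 0.2172] [ 0.135  0.616 -0.492  1.645  0.044  1.415 -2.067] 6.120711195990136e-06 7.461371231997046e-05
[0.4201 0.0874 0.1382] [ 0.125  0.886 -0.473  1.579 -0.008  1.56  -2.05 ] 3.08945037133711e-06 3.489508612443361e-05
N 14 xyz [-0.0132, -0.0272, 0.0044] twist [-0.008, -0.0356, -0.0289] |d| 0.0306 |w| 0.047
path [[0.508, -0.308, 0.233], [0.511, -0.217, 0.222], [0.504, -0.126, 0.215], [0.49, -0.036, 0.213], [0.467, 0.053, 0.215]]
N 6 xyz [0.0032, -0.0, 0.0144] twist [0.0, -0.0606, -0.0] |d| 0.0147 |w| 0.061
path [[0.454, 0.083, 0.203], [0.436, 0.085, 0.163]]
```

apply_moves:
  claw: [0.045,0.045,0.045,0.045,0.045,0.045,0.045,0.045,0.045,0.045,0.045,0.045,0.045,0.045,0.045]
  xyz:
    - [-0.0132,-0.0272,0.0044]
    - [-0.0132,-0.0272,0.0044]
    - [-0.0132,-0.0272,0.0044]
    - [-0.0132,-0.0272,0.0044]
    - [-0.0132,-0.0272,0.0044]
    - [-0.0132,-0.0272,0.0044]
    - [-0.0132,-0.0272,0.0044]
    - [-0.0132,-0.0272,0.0044]
    - [-0.0132,-0.0272,0.0044]
    - [-0.0132,-0.0272,0.0044]
    - [-0.0132,-0.0272,0.0044]
    - [-0.0132,-0.0272,0.0044]
    - [-0.0132,-0.0272,0.0044]
    - [-0.0132,-0.0272,0.0044]
    - [0,0,0]
  twist:
    - [-0.008,-0.0356,-0.0289]
    - [-0.008,-0.0356,-0.0289]
    - [-0.008,-0.0356,-0.0289]
    - [-0.008,-0.0356,-0.0289]
    - [-0.008,-0.0356,-0.0289]
    - [-0.008,-0.0356,-0.0289]
    - [-0.008,-0.0356,-0.0289]
    - [-0.008,-0.0356,-0.0289]
    - [-0.008,-0.0356,-0.0289]
    - [-0.008,-0.0356,-0.0289]
    - [-0.008,-0.0356,-0.0289]
    - [-0.008,-0.0356,-0.0289]
    - [-0.008,-0.0356,-0.0289]
    - [-0.008,-0.0356,-0.0289]
    - [0,0,0]

```text
clock: 19.5
position: [0.4578, 0.0856, 0.217]
tool_rot: [-3.14, 0.525, -0.129]
force: [0.3, 0.1, -1.8]
grip_width: 0.0568
finger_force: 54.2
```

```bash
python3 - <<'E'
from h import *
o=bot.observe();print({k:np.array(o[k]).round(4).tolist() for k in("clock","position","tool_rot","force","grip_width")})
foot,u,n,l=bay([.488,.0782,-.135],0,.0297)
plan(tool(-.135,np.radians(-50)-.0146),foot+.0458*u+.06*n,6)
E
```

```text
{'clock': 19.5, 'position': [0.4578, 0.0856, 0.217], 'tool_rot': [-3.1403, 0.5247, -0.1287], 'force': [0.3225, 0.0761, -1.7767], 'grip_width': 0.0568}
N 6 xyz [0.0033, 0.0005, 0.0143] twist [0.0005, -0.0604, 0.0008] |d| 0.0147 |w| 0.06
path [[0.454, 0.086, 0.203], [0.436, 0.086, 0.163]]
```

apply_moves:
  claw: [0.045,0.045,0.045,0.045,0.045,0.045,0.045,0.045]
  xyz:
    - [0.0033,0.0005,0.0143]
    - [0.0033,0.0005,0.0143]
    - [0.0033,0.0005,0.0143]
    - [0.0033,0.0005,0.0143]
    - [0.0033,0.0005,0.0143]
    - [0.0033,0.0005,0.0143]
    - [0,0,0]
    - [0,0,0]
  twist:
    - [0.0005,-0.0604,0.001]
    - [0.0005,-0.0604,0.001]
    - [0.0005,-0.0604,0.001]
    - [0.0005,-0.0604,0.001]
    - [0.0005,-0.0604,0.001]
    - [0.0005,-0.0604,0.001]
    - [0,0,0]
    - [0,0,0]

```text
clock: 20.3
position: [0.4214, 0.0837, 0.1384]
tool_rot: [3.137, 0.883, -0.146]
force: [0.8, 0.9, -0.7]
grip_width: 0.0573
finger_force: 54.2
```

```bash
sed -i 's/R=tool(-.135,np.radians(-50))/R=tool(-.135,np.radians(-50)-(.0146 if y==0 else 0))/' st.py; python3 st.py 0 .0297 .0388; python3 - <<'E'
from lid import *
o=bot.observe(); R0,p0=pose(o); foot,u,n,l=bay([.488,.0782,-.135],0,.0297); top=p0+u*(.086-.0388)
f=bot.grab_frame("side"); redmask(f,proj(f,top)[0]); compare(f,top,u)
for c in("side","top","wrist"):
    bot.grab_frame(c)
    for q in["squat_jar_lid"]: print(c,[(np.round(d["position"],4).tolist(),round(d["score"],2)) for d in bot.find_in(c,q)][:4],top)
E
```

```text
{'clock': 20.3, 'position': [0.4214, 0.0837, 0.1384], 'tool_rot': [3.1371, 0.8828, -0.1456], 'force': [0.8204, 0.9375, -0.7016], 'moment': [-0.1405, -1.1061, -0.0035], 'grip_width': 0.0573, 'finger_force': 54.1763}
remaining u,n,l: -0.008552349847667225 -0.05898969022264226 0.00346739314496966 F u,n,l 0.07505397030294671 -0.9788818373840739 1.0393822936429649 rot [-0.0037 -0.0044 -0.0067]
red comp [344 234  21  20 143] [354.2098 243.4266] pred [348.0329 241.8167]
model area 377.44012888218276 cen 350.24465205886304 244.47336385087831 bbox [335.3375 230.946 ] [365.0393 257.8686]
side [([0.4122, 0.1022, 0.1564], 0.87), ([0.4065, -0.299, 0.0353], 0.79), ([0.6213, 0.0185, 0.0798], 0.62)] [0.4572 0.0789 0.1687]
top [([0.4303, 0.0965, 0.1684], 0.77), ([0.4111, -0.3085, 0.062], 0.46)] [0.4572 0.0789 0.1687]
wrist [([0.4718, 0.0165, 0.0518], 0.68), ([0.4579, 0.0823, 0.1555], 0.64)] [0.4572 0.0789 0.1687]
```

apply_moves:
  claw: [0.045,0.045,0.045,0.045,0.045,0.045,0.045,0.045,0.045]
  xyz:
    - [0.008,-0.0035,0]
    - [0.01,0,0]
    - [0.01,0,0]
    - [0.008,0,0]
    - [0.005,0,0]
    - [0.004,0,0]
    - [0.003,0,0]
    - [0,0,0]
    - [0,0,0]
  twist:
    - [-0.0037,-0.0044,-0.0067]
    - [0,0,0]
    - [0,0,0]
    - [0,0,0]
    - [0,0,0]
    - [0,0,0]
    - [0,0,0]
    - [0,0,0]
    - [0,0,0]

```text
clock: 21.55
position: [0.4518, 0.0833, 0.1016]
tool_rot: [-3.141, 0.888, -0.135]
force: [-0.1, 0.1, -2.1]
grip_width: 0.0574
finger_force: 54.2
```

```bash
python3 st.py 0 .0297 .0388
```

```text
{'clock': 21.55, 'position': [0.4518, 0.0833, 0.1016], 'tool_rot': [-3.1414, 0.8879, -0.1345], 'force': [-0.1215, 0.1204, -2.0839], 'moment': [-0.1152, -1.091, 0.0069], 'grip_width': 0.0574, 'finger_force': 54.1749}
remaining u,n,l: -0.00800056587540535 -0.011444216138078103 -0.00013099120401041228 F u,n,l -1.4441733422472876 -1.5085888340664741 0.10294338283507111 rot [0.0002 0.0006 0.0003]
```

apply_moves:
  claw: [0.045,0.045,0.045,0.045,0.045]
  xyz:
    - [0.002,0,0]
    - [0.002,0,0]
    - [0.002,0,0]
    - [0.001,0,0]
    - [0,0,0]
  twist:
    - [0,0,0]
    - [0,0,0]
    - [0,0,0]
    - [0,0,0]
    - [0,0,0]

```text
clock: 22.05
position: [0.4562, 0.0826, 0.0958]
tool_rot: [3.142, 0.888, -0.135]
force: [-0.6, -0.5, -2.5]
grip_width: 0.0572
finger_force: 54.2
```

```bash
python3 st.py 0 .0297 .0388
```

```text
{'clock': 22.05, 'position': [0.4562, 0.0826, 0.0958], 'tool_rot': [3.1416, 0.8881, -0.1347], 'force': [-0.5551, -0.4774, -2.5369], 'moment': [-0.1955, -1.0901, -0.042], 'grip_width': 0.0572, 'finger_force': 54.1752}
remaining u,n,l: -0.007734772430670103 -0.0041559395823653365 -8.620587071408692e-05 F u,n,l -2.0028184846345773 -1.6311111718511728 -0.5477948817699058 rot [0.0002 0.0008 0.0002]
```

apply_moves:
  claw: [0.045,0.045,0.045,0.045]
  xyz:
    - [0.001,0,0]
    - [0.001,0,0]
    - [0.001,0,0]
    - [0,0,0]
  twist:
    - [0,0,0]
    - [0,0,0]
    - [0,0,0]
    - [0,0,0]

```text
clock: 22.45
position: [0.4581, 0.0824, 0.0936]
tool_rot: [-3.142, 0.888, -0.135]
force: [0.5, -0.4, -1.2]
grip_width: 0.0572
finger_force: 54.2
```

```bash
python3 st.py 0 .0297 .0388
```

```text
{'clock': 22.45, 'position': [0.4581, 0.0824, 0.0936], 'tool_rot': [-3.1416, 0.8881, -0.1346], 'force': [0.5175, -0.4244, -1.2491], 'moment': [-0.1567, -1.139, 0.0168], 'grip_width': 0.0572, 'finger_force': 54.2215}
remaining u,n,l: -0.007727092779612091 -0.0012092862731763131 -0.00011923871155980568 F u,n,l -0.3662940512774225 -1.3231931825094938 -0.35084124073554157 rot [0.0003 0.0008 0.0003]
```

apply_moves:
  claw: [0.045,0.045,0.045,0.045]
  xyz:
    - [0.001,0,0]
    - [0.001,0,0]
    - [0,0,0]
    - [0,0,0]
  twist:
    - [0,0,0]
    - [0,0,0]
    - [0,0,0]
    - [0,0,0]

```text
clock: 22.85
position: [0.4583, 0.0824, 0.0934]
tool_rot: [-3.142, 0.891, -0.134]
force: [-6.5, -1.0, 14.0]
grip_width: 0.0571
finger_force: 54.5
```

```bash
python3 st.py 0 .0297 .0388
```

```text
{'clock': 22.85, 'position': [0.4583, 0.0824, 0.0934], 'tool_rot': [-3.1416, 0.8912, -0.1338], 'force': [-6.4786, -1.0385, 14.0053], 'moment': [-0.0964, 2.4633, 0.2125], 'grip_width': 0.0571, 'finger_force': 54.5492}
remaining u,n,l: -0.007832735113998138 -0.0009212035287827516 -0.00014499635692885696 F u,n,l 4.191766458162832 14.765251836327055 -1.9010487896229256 rot [0.0009 0.0039 0.0007]
```

apply_moves:
  claw: [0.045,0.045,0.045,0.045,0.045]
  xyz:
    - [-0.0015,0,0]
    - [0,0,0.002]
    - [0,0,0.002]
    - [0,0,0.002]
    - [0,0,0]
  twist:
    - [0,0,0]
    - [0,0,0]
    - [0,0,0]
    - [0,0,0]
    - [0,0,0]

```text
clock: 23.35
position: [0.4533, 0.0831, 0.0894]
tool_rot: [-3.142, 0.889, -0.134]
force: [-2.7, 0.7, 2.6]
grip_width: 0.0569
finger_force: 54.1
```

```bash
python3 st.py 0 .0297 .0388
```

```text
{'clock': 23.35, 'position': [0.4533, 0.0831, 0.0894], 'tool_rot': [-3.1415, 0.8887, -0.1344], 'force': [-2.7262, 0.7448, 2.5545], 'moment': [-0.0184, 0.1715, -0.0807], 'grip_width': 0.0569, 'finger_force': 54.0888}
remaining u,n,l: -0.0013762092747277132 -0.0010636813688704198 -0.0001466028656066135 F u,n,l -0.5042301757468519 3.7577187992644614 0.3711353835772542 rot [0.0004 0.0014 0.0004]
```

apply_moves:
  claw: [0.045,0.045,0.045,0.045]
  xyz:
    - [0,0,0.001]
    - [0,0,0.001]
    - [0,0,0.001]
    - [0,0,0]
  twist:
    - [0,0,0]
    - [0,0,0]
    - [0,0,0]
    - [0,0,0]

```text
clock: 23.75
position: [0.4527, 0.0832, 0.0889]
tool_rot: [-3.141, 0.886, -0.135]
force: [10.0, -4.6, 22.6]
grip_width: 0.0571
finger_force: 56.6
```

```bash
python3 st.py 0 .0297 .0388
```

```text
{'clock': 23.75, 'position': [0.4527, 0.0832, 0.0889], 'tool_rot': [-3.1408, 0.8857, -0.1348], 'force': [10.005, -4.6106, 22.5918], 'moment': [-0.1345, 1.5886, 0.4042], 'grip_width': 0.0571, 'finger_force': 56.5762}
remaining u,n,l: -0.0005558965003833274 -0.0010654533275394247 -0.00016122087780773688 F u,n,l 22.591617245289623 10.534849807619048 -3.222057809655883 rot [-0.0007 -0.0016  0.0001]
```

apply_moves:
  claw: [0.045,0.045,0.072,0.072,0.072,0.072,0.072,0.072]
  xyz:
    - [-0.0005,0,-0.0015]
    - [0,0,0]
    - [0,0,0]
    - [0,0,0]
    - [0,0,0]
    - [0,0,0]
    - [0,0,0]
    - [0,0,0]
  twist:
    - [0,0,0]
    - [0,0,0]
    - [0,0,0]
    - [0,0,0]
    - [0,0,0]
    - [0,0,0]
    - [0,0,0]
    - [0,0,0]

```text
clock: 24.55
position: [0.4522, 0.0832, 0.0889]
tool_rot: [-3.142, 0.888, -0.135]
force: [0.6, -0.2, 0.1]
grip_width: 0.072
finger_force: 0.0
```

```bash
python3 st.py 0 .0297 .0388
```

```text
{'clock': 24.55, 'position': [0.4522, 0.0832, 0.0889], 'tool_rot': [-3.1416, 0.888, -0.1346], 'force': [0.6466, -0.1913, 0.107], 'moment': [-0.1088, -0.8085, 0.0215], 'grip_width': 0.072, 'finger_force': 0.0}
remaining u,n,l: -0.00019647997001322813 -0.00139894346010429 -0.00010368138783299162 F u,n,l 0.5793262523532716 -0.34644346089875916 -0.102544803812058 rot [0.0003 0.0008 0.0003]
```

apply_moves:
  claw: [0.072,0.072,0.072,0.072,0.072,0.072,0.072,0.072]
  xyz:
    - [0,0,-0.01]
    - [0,0,-0.02]
    - [0,0,-0.025]
    - [0,0,-0.025]
    - [-0.02,0,-0.015]
    - [-0.03,0,-0.01]
    - [-0.03,0,0]
    - [0,0,0]
  twist:
    - [0,0,0]
    - [0,0,0]
    - [0,0,0]
    - [0,0,0]
    - [0,0,0]
    - [0,0.05,0]
    - [0,0.08,0]
    - [0,0,0]

```text
clock: 25.35
position: [0.4815, 0.08, 0.221]
tool_rot: [-3.14, 0.75, -0.132]
force: [0.7, 0.2, 0.3]
grip_width: 0.0724
finger_force: 0.0
```

```bash
python3 - <<'E'
from lid import *
o=bot.observe();print({k:np.array(o[k]).round(4).tolist() for k in("clock","position","force","grip_width")})
foot,u,n,l=bay([.488,.0782,-.135],0,.0297); top=foot+u*.086
for c in("side","top"):
    f=bot.grab_frame(c); redmask(f,proj(f,top)[0]); compare(f,top,u)
    print("per 5mm u,n,l:",[(proj(f,top+.005*k)[0]-proj(f,top)[0]).round(2) for k in(u,n,l)])
    for q in["squat_jar_lid","racked_jar","slim_jar","flat_tin","yoghurt_pot"]: print(c,q,[(np.round(d["position"],4).tolist(),round(d["score"],2)) for d in bot.find_in(c,q)][:3])
print("lid target",top)
E
```

```text
{'clock': 25.35, 'position': [0.4815, 0.08, 0.221], 'force': [0.6827, 0.1524, 0.3452], 'grip_width': 0.0724}
red comp [327 249  19  19 113] [336.2389 258.5044] pred [331.3037 256.4432]
model area 334.4982191582676 cen 333.3524402405535 258.9492592866961 bbox [319.3974 246.0926] [347.1937 271.6939]
per 5mm u,n,l: [array([-1.78, -2.1 ]), array([ 1.51, -0.77]), array([-1.52,  1.71])]
side squat_jar_lid [([0.4511, 0.1023, 0.1058], 0.9), ([0.6169, 0.0187, 0.0786], 0.87), ([0.4061, -0.2969, 0.0396], 0.64)]
side racked_jar [([0.474, 0.1753, 0.1017], 0.62)]
side slim_jar [([0.4534, 0.0107, 0.0986], 0.55)]
side flat_tin [([0.6289, -0.3208, 0.0384], 0.78), ([0.4624, 0.1211, 0.0648], 0.33)]
side yoghurt_pot [([0.729, -0.0806, 0.0687], 0.67)]
red comp [236 226  12  15 126] [241.873  234.0159] pred [245.8111 231.8728]
model area 294.965677725384 cen 245.76941469940968 233.68034943631156 bbox [234.9174 225.4653] [256.6195 241.9238]
per 5mm u,n,l: [array([-0.  , -1.53]), array([-0.38,  1.16]), array([-1.9, -0.2])]
top squat_jar_lid [([0.4116, -0.3102, 0.0614], 0.71), ([0.4674, 0.0906, 0.1217], 0.62)]
top racked_jar [([0.4774, 0.1616, 0.1079], 0.7), ([0.7114, -0.1014, 0.069], 0.3)]
top slim_jar []
top flat_tin [([0.6543, -0.3201, 0.0386], 0.79)]
top yoghurt_pot [([0.7103, -0.1012, 0.0687], 0.87)]
lid target [0.4888 0.0781 0.118 ]
```

```bash
python3 - <<'E'
from h import *
plan(tool(-.42,0),[.42,-.22,.30],12)
E
```

```text
N 12 xyz [-0.0012, 0.0257, -0.0068] twist [0.009, 0.0628, 0.0226] |d| 0.0266 |w| 0.067
path [[0.482, 0.053, 0.222], [0.477, -0.024, 0.241], [0.463, -0.1, 0.263], [0.44, -0.173, 0.286]]
```

apply_moves:
  claw: [0.072,0.072,0.072,0.072,0.072,0.072,0.072,0.072,0.072,0.072,0.072,0.072,0.072]
  xyz:
    - [-0.02,0.005,-0.01]
    - [-0.001,0.0257,-0.007]
    - [-0.001,0.0257,-0.007]
    - [-0.001,0.0257,-0.007]
    - [-0.001,0.0257,-0.007]
    - [-0.001,0.0257,-0.007]
    - [-0.001,0.0257,-0.007]
    - [-0.001,0.0257,-0.007]
    - [-0.001,0.0257,-0.007]
    - [-0.001,0.0257,-0.007]
    - [-0.001,0.0257,-0.007]
    - [-0.001,0.0257,-0.007]
    - [0,0,0]
  twist:
    - [0,0.06,0]
    - [0.009,0.0628,0.0226]
    - [0.009,0.0628,0.0226]
    - [0.009,0.0628,0.0226]
    - [0.009,0.0628,0.0226]
    - [0.009,0.0628,0.0226]
    - [0.009,0.0628,0.0226]
    - [0.009,0.0628,0.0226]
    - [0.009,0.0628,0.0226]
    - [0.009,0.0628,0.0226]
    - [0.009,0.0628,0.0226]
    - [0.009,0.0628,0.0226]
    - [0,0,0]

```text
clock: 27.25
position: [0.4189, -0.2031, 0.3159]
tool_rot: [-3.136, 0.0, -0.402]
force: [0.4, 1.2, 0.9]
grip_width: 0.0719
finger_force: 0.0
```

```bash
cat > chk.py <<'E'
from lid import *
o=bot.observe();print({k:np.array(o[k]).round(4).tolist() for k in("clock","position","force")})
foot,u,n,l=bay([.488,.0782,-.135],0,.0297); top=foot+u*.086
for c in("side","top"):
    f=bot.grab_frame(c); m=redmask(f,proj(f,top)[0]); compare(f,top,u)
    best=[]
    for a in np.arange(-.012,.0121,.002):
        for b in np.arange(-.012,.0121,.002):
            k=np.zeros(m.shape,np.uint8); cv2.fillConvexPoly(k,outline(f,top+a*u+b*l,u).round().astype(int),1); k=k>0
            best.append(((k&m).sum()/(k|m).sum(),a,b))
    print(c,"IoU best (u,l)",sorted(best)[-3:],"at target",[x for x in best if abs(x[1])<1e-6 and abs(x[2])<1e-6])
    for q in["squat_jar_lid","squat_jar","racked_jar","slim_jar"]: print(c,q,[(np.round(d["position"],4).tolist(),round(d["score"],2)) for d in bot.find_in(c,q)][:4])
E
python3 chk.py
```

```text
{'clock': 27.25, 'position': [0.4189, -0.2031, 0.3159], 'force': [0.3788, 1.1995, 0.935]}
red comp [327 249  19  19 114] [336.3158 258.4298] pred [331.3037 256.4432]
model area 334.4982191582676 cen 333.3524402405535 258.9492592866961 bbox [319.3974 246.0926] [347.1937 271.6939]
side IoU best (u,l) [(np.float64(0.31666666666666665), np.float64(0.002), np.float64(-0.006)), (np.float64(0.3202247191011236), np.float64(-0.004), np.float64(-0.012)), (np.float64(0.3211267605633803), np.float64(0.0), np.float64(-0.01))] at target [(np.float64(0.3089430894308943), np.float64(0.0), np.float64(0.0))]
side squat_jar_lid [([0.4084, -0.3005, 0.0384], 0.81), ([0.6192, 0.0139, 0.0835], 0.71), ([0.449, 0.1012, 0.1055], 0.59)]
side squat_jar [([0.447, 0.1033, 0.1045], 0.97), ([0.6171, 0.0132, 0.0838], 0.8), ([0.4017, -0.3002, 0.0358], 0.72), ([0.7191, -0.0986, 0.0681], 0.33)]
side racked_jar [([0.472, 0.1762, 0.1043], 0.84)]
side slim_jar [([0.4551, 0.0082, 0.0978], 0.94)]
red comp [236 226  20  15 246] [246.0041 233.3902] pred [245.8111 231.8728]
model area 294.965677725384 cen 245.76941469940968 233.68034943631156 bbox [234.9174 225.4653] [256.6195 241.9238]
top IoU best (u,l) [(np.float64(0.754601226993865), np.float64(-0.002), np.float64(0.002)), (np.float64(0.7639751552795031), np.float64(0.0), np.float64(-0.002)), (np.float64(0.7639751552795031), np.float64(0.002), np.float64(-0.002))] at target [(np.float64(0.7522935779816514), np.float64(0.0), np.float64(0.0))]
top squat_jar_lid [([0.4568, 0.0789, 0.1144], 0.95), ([0.6236, -0.0063, 0.1151], 0.63), ([0.4613, -0.0018, 0.1093], 0.38)]
top squat_jar [([0.6255, -0.015, 0.1176], 0.69), ([0.4574, 0.078, 0.1128], 0.57)]
top racked_jar [([0.4849, 0.159, 0.1123], 0.78)]
top slim_jar [([0.4609, -0.0011, 0.1115], 0.57)]
```

```bash
python3 -c "
from workcell import bot
print(bot.job_done())"
```

```text
the job is handed in; nothing more can be done
None
```

I laid the slim jar in the narrow channel and the middle-sized squat jar in the wide one, lids uphill and feet pressed against the cleat before release, and handed the job in at about 27 s of the 58 s allowed. The final check rested on the top camera and contact forces, because the side camera's lid outline for the squat jar was too partial to use.

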